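# Wipe broken porcelain off the warming plate under the shelf

### The job

A dish has broken on the warming plate under the shelf. Take the scraper out of the tool caddy, set it down slowly and press it lightly on the plate behind the pieces, well in under the shelf, and wipe all three pieces over the front edge into the waste tray, without touching the sharp pieces with the gripper, bumping the shelf or disturbing the other things. Then stand the scraper upright on its base in the caddy again and let go.

Things in the scene. Friction and masses are not known exactly. Their poses are not given: they have to be found in the camera images.
- station: fixed dark steel warming plate, top 43 mm above the bench. Origin: middle of its open front edge, at bench level; runs from x = 0 to x = 210 mm away from the robot, 270 mm wide (y). A rim 10 mm wide, 12 mm above the surface, along both sides and the back leaves x 0 to 200, y -125 to +125 mm clear. It stands on the robot's left or right, the caddy on the other side
- shelf: fixed shelf over the plate's back half, same origin and axes as the plate: grey board with blue front strip, 290 mm wide (y), x 105 to 260 mm, underside 290 mm above the bench, bottles on top up to 415 mm, two 20 mm posts behind the plate at x = 250, y = +-130 mm. Open in front and at the sides; the gripper must lean back towards the robot to work beneath it
- tray: fixed open steel waste tray against the plate's front edge, 130 mm (x) by 280 mm (y), 28 mm high, walls and floor 4 mm. Origin: centre of its underside, x and y axes as the plate's
- shard_a: loose white porcelain shard, a shallow V, about 65 by 35 mm, 8 mm thick, 35 g, lying flat on the plate; origin in the middle of its underside
- shard_b: loose white porcelain shard, blunt triangle, about 62 by 45 mm, 8 mm thick, 35 g, lying flat on the plate; origin near the middle of its underside
- shard_c: loose white porcelain shard, bent strip, about 65 by 38 mm, 8 mm thick, 35 g, lying flat on the plate; origin near the middle of its underside
- caddy: fixed grey open tool caddy, 230 (x) by 240 (y) mm, 26 mm high, walls and floor 5 mm. Origin on the bench; the box runs from x = -100 to +130 mm and y = -120 to +120 mm
- caddy_in (a point): centre of the caddy's inner floor, 5 mm above the bench (inner size 220 by 230 mm); axes as the caddy's
- scraper: scraper block standing in the caddy, 300 g. Base 44 mm (x) by 150 (y) by 22 high with flat rubber sole. Origin: centre of the sole, z up. Wooden handle, 28 mm wide (y, flat sides), 24 thick, 120 long, rises from the base's middle at z = 15 mm, leaning 35 degrees from vertical to the scraper's -x (towards the robot); its top is near x = -69, z = 113 mm. Wiped towards -x
- scraper_grip (a point): point on the axis of the scraper's handle, 80 mm up it: x = -46, y = 0, z = 81 mm from the scraper's origin; grip it across y (28 mm)
- pestle: bystander: white porcelain pestle 125 mm long, 28 mm thick at its head, lying in the caddy in front of the scraper
- brush: bystander: flat brush, 160 mm long, 22 mm high, lying in the caddy behind the scraper
- flask: bystander: amber bottle 64 mm in diameter, 130 mm high, standing on the bench behind the caddy
- rack: bystander: blue test-tube rack 60 by 130 mm, 102 mm high with its tubes, standing on the bench behind the caddy
Things that resemble listed ones, but are neither listed nor needed, are in the scene too. Leave any blue or yellow look-alike of the scraper alone. What is shaped like the shard_a but blue is not meant.

How it is judged:
By the outcome, as a careful person would: the job done as asked, in the order asked, and still so for the second after the job is handed in, with the robot touching nothing.
It also fails if it takes over 64 s, if anything falls off the work surface, if the arm or the gripper's body presses on something with over 40 N, if the wrist force passes 120 N, or if a joint passes its speed limit or range.

### The arm

A 6-joint arm with a two-finger parallel gripper is mounted at the origin on the work surface. World frame = base frame: x ahead of the robot, y to its left, z up, the work surface at z = 0. Lengths are in m, angles in rad, forces in N, time in s.
With the tool pointing down it reaches from about 0.35 to 0.775 m from the base axis. Payload 5.5 kg.
Tool frame: the origin (TCP) lies midway between the tips of the shut fingers; the grasp point (between the pads) lies grip_point_offset behind it (grip_point_offset is the distance from the TCP to the grasp point, in m); z points along the fingers, y is the direction in which the jaws open and shut (so a half turn about z gives the same grasp; the last joint's range is limited). The gripper opens to 85 mm and grips with 20 to 120 N. Pads are 22 mm wide; open, the fingers measure 114 mm over their backs; the gripper's body (76 mm by 85 mm) begins 54 mm behind the grasp point. The pads swing forward as they close: fully open they stand 13 mm farther back than shut.
Start: joints at [-1.359, 0.313, 0.046, 1.304, 0, 1.431], TCP at [0.198, -0.54, 0.231] pointing down, gripper open.
Joint ranges: [-2.76, 2.76], [-0.86, 1.69], [-1.03, 1.26], [-2.2, 2.34], [-1.47, 1.5], [-3.14, 3.14]. Speed limits (rad/s): [2.57, 2.57, 3.14, 3.14, 3.14, 3.14].

### API

Orientations are given as a unit quaternion [w, x, y, z].
In Python, from workcell import * gives the robot as it stands.
- The arm moves only by the tool send_rows, never from a script. Its argument "series" is one flat list of numbers, 7 for each row, row after row: the shift along the tool's x, y, z in cm, then the turn, a rotation vector about the tool's x, y, z in degrees, then the opening, from 0 (shut) to 1 (fully open). A call has 1 to 10 rows; each row is the pose to reach, as a shift and turn from the pose commanded when the call began, along the tool's axes at that moment; what a row does not reach only later rows make up. A row lasts 1/12 s, in which the tool goes at most 41.7 mm and 7.16 degrees, less where a joint would pass 70% of its speed; a pose out of reach is approached as far as the arm can. A call with a gripper value outside its range is refused whole. The fingers move at their own pace and stop on an object; "newtons" is the grip in N (left out, the last holds). Time passes only in rows, so rows that repeat a pose let the fingers close. It gives the time, the measured TCP pose, the force and the opening at its end, in the units of the state.
- get_state(): the state, without advancing time (a new reading comes with each control period).
- read_camera(name): name is "scene" or "top" or "wrist"; returns the picture (384x512x3 uint8, blue, green, red); there is no depth.
- camera_info(name): a dict with "K" (3x3 intrinsics, pixels), "xyz" and "attitude" of the camera in the world. Camera axes: x right, y down, z forward; pixel columns grow to the right and rows downward; lengths in m; the calibration is good to about 2 mm. The wrist camera is an equidistant fisheye: a pixel r from the principal point sees the ray r / f radians off the axis. A picture is of the moment at which its call begins: read the wrist's pose just before it. camera_info takes no time and is no camera call; for the wrist camera it gives the pose at the moment of the call.
- hand_in(): hands the job in, once; it reports no verdict.
Trained networks look in the newest picture that a camera, given by its name, has taken for a name from the list of things; names that differ only in an ending like _2 or _b are one class to them, and where a whole thing is asked for, a point or a joint stands for the part that bears it (a point fixed in the world has none). Each returns a list of dicts, best first, with "p" (0 to 1); they miss things now and then, are a little off and sometimes report something else, mostly with a low value. They report only what shows in the picture. A call takes as long as a camera call. They do not tell look-alikes from the thing itself.
- silhouettes(camera, label): "pixels" (384x512 bool, what is visible of it) and "box" ([left, top, width, height] in pixels, round what is visible of it).
The state is a dict: "clock": time; "joint_pos": joint angles; "qvel": joint speeds; "tau": joint torques, N m; "tcp_pos": TCP position; "orientation": TCP orientation; "wrist_force": force on the tool from outside, world axes, zero at the start; "ft_torque": the same for the moment, N m; "finger_gap": finger opening in m.
Only numpy, scipy, OpenCV 4.12 (cv2) and the standard library are available. Lean on these libraries where they do the work, as an engineer would, in place of code of your own. Each camera call takes 0.05 s, during which the arm holds its last target. There are 200 camera calls.

## Working session

There is one attempt and no reset: what is moved stays moved. The work goes in short steps, Python scripts to look and compute and a tool call to move; the robot and the scene stay as the last step left them, time stands still between calls to the robot, and variables do not carry over. Pictures are saved under pics/ and viewed, about 8 in all and at most 12, crops included, and the job is handed in when it is done.

Besides the shell and the picture viewer there is one more tool, called after "Emit:" as a command line: name --argument value ..., lists and objects as JSON in quotes. send_rows: Moves the arm, as the interface text tells. Its arguments: {"type":"object","properties":{"series":{"type":"array"},"newtons":{"type":"number"}},"required":["series"]}

```bash
ls; mkdir -p pics; python3 - <<'E'
from workcell import *
import cv2,numpy as np
s=get_state();print(s)
print(grip_point_offset if 'grip_point_offset' in globals() else None)
a=read_camera("scene");b=read_camera("top")
for n in("scene","top","wrist"):print(n,camera_info(n))
cv2.imwrite("pics/scene.png",a);cv2.imwrite("pics/top.png",b)
cv2.imwrite("pics/both.png",cv2.resize(np.vstack([a,b]),(800,600)) if 0 else np.vstack([a,b])[:, :])
for c in("scene","top"):
  for l in("scraper","shard_a","station","tray","caddy","shelf","pestle","brush"):
    for d in silhouettes(c,l):
      ys,xs=np.nonzero(d["pixels"]);print(c,l,round(d["p"],2),d["box"],xs.mean().round(1),ys.mean().round(1),len(xs))
E
```

```text
pics
{'clock': 0.0, 'joint_pos': array([-1.35858965e+00,  3.14007341e-01,  4.50141466e-02,  1.30361315e+00,
       -1.49322993e-05,  1.43121152e+00]), 'qvel': array([-0.00056781, -0.00078037, -0.00036841, -0.00156659,  0.0025801 ,
        0.00273662]), 'tau': array([-1.78106799e-03, -4.80623674e+01,  2.98533475e+01,  1.92245393e-02,
       -3.80602578e-04,  5.62274110e-06]), 'tcp_pos': array([ 0.19802211, -0.53929337,  0.23041931]), 'orientation': array([-9.04138879e-04,  9.84569784e-01,  1.74990061e-01, -4.03156355e-05]), 'wrist_force': array([ 0.65178549,  0.38686917, -0.4242004 ]), 'ft_torque': array([ 0.04564911, -0.01203753,  0.02585969]), 'finger_gap': 0.08545943349073461}
0.0187
scene {'K': array([[482.55106271,   0.        , 253.69768029],
       [  0.        , 482.55106271, 198.76362785],
       [  0.        ,   0.        ,   1.        ]]), 'xyz': array([1.0819554 , 0.682035  , 1.02539985]), 'attitude': array([-0.13755761,  0.32381599,  0.86923635, -0.34734604])}
top {'K': array([[436.13011814,   0.        , 257.34372485],
       [  0.        , 436.13011814, 197.68820984],
 
[... 1468 characters left out ...]
 0.74 [176.8, 150.5, 51.6, 31.8] 200.9 163.7 995
top shard_a 0.77 [293.0, 135.8, 23.5, 14.4] 303.2 141.7 243
top shard_a 0.74 [322.6, 129.3, 15.9, 20.0] 330.4 138.7 227
top shard_a 0.68 [393.1, 126.5, 19.3, 29.5] 402.6 140.3 248
top shard_a 0.48 [351.3, 132.1, 14.6, 19.8] 357.2 143.2 239
top shard_a 0.16 [171.7, 148.8, 56.1, 34.2] 200.8 163.4 972
top station 0.8 [284.3, 101.0, 96.4, 75.9] 330.8 140.5 5827
top tray 0.94 [279.3, 172.1, 100.2, 56.2] 327.5 197.2 4545
top caddy 0.61 [150.2, 131.0, 90.5, 79.6] 195.4 173.0 4776
top shelf 0.65 [286.5, 38.3, 126.6, 75.2] 349.2 74.5 8286
top pestle 0.59 [168.8, 188.2, 43.5, 8.9] 188.1 192.3 321
top brush 0.65 [173.8, 134.5, 55.6, 11.5] 196.9 138.7 465
```

```bash
python3 - <<'E'
import cv2,numpy as np
a=cv2.imread("pics/scene.png");b=cv2.imread("pics/top.png")
c=cv2.resize(b[20:340,60:430],(692,598),interpolation=cv2.INTER_CUBIC)
cv2.imwrite("pics/top2.png",c)
cv2.imwrite("pics/scene2.png",cv2.resize(a[70:350,60:460],(800,560),interpolation=cv2.INTER_CUBIC))
E
```

```text
(no output)
```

View pics/top2.png

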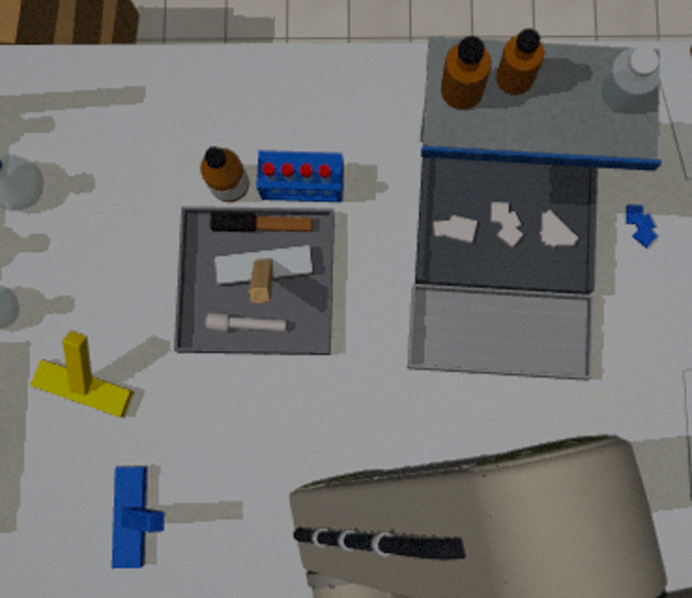

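View pics/scene2.png

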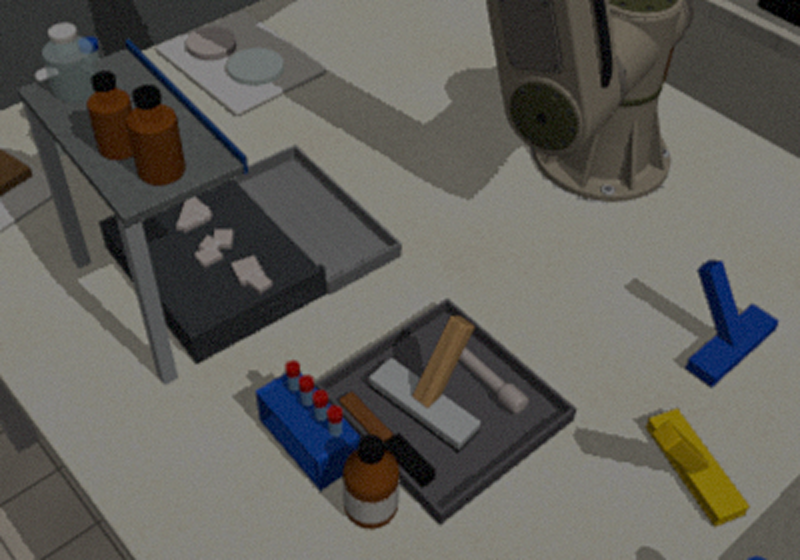

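The top crop shows the white scraper with a wooden handle standing in the caddy at (262,270), with the pestle in front and the brush behind. The look-alikes are the yellow scraper at (80,375) and the blue one at (135,517). Three white shards lie on the plate at (455,228), (507,223) and (558,230), and the blue decoy is at (642,225), off the plate. The white scraper fits the description: it stands in the caddy and has a wooden handle. Next I fit the poses.

```bash
cat > h.py <<'E'
from workcell import *
import cv2,numpy as np
from scipy.spatial.transform import Rotation as R
from scipy.optimize import minimize
def quat(q): return R.from_quat(np.r_[q[1:],q[0]])
def proj(ci,P):
    p=(np.asarray(P)-ci["xyz"])@quat(ci["attitude"]).as_matrix()
    return (p[:,:2]/p[:,2:])@ci["K"][:2,:2].T+ci["K"][:2,2]
def unproj(ci,uv,z):
    uv=np.atleast_2d(uv); d=np.c_[(uv-ci["K"][:2,2])/ci["K"][0,0],np.ones(len(uv))]@quat(ci["attitude"]).as_matrix().T
    return ci["xyz"]+d*((z-ci["xyz"][2])/d[:,2])[:,None]
def box(x0,x1,y0,y1,z0,z1): return np.array([[x,y,z] for x in(x0,x1) for y in(y0,y1) for z in(z0,z1)])
_h=np.array([[a,b] for a in(-.012,.012) for b in(0,.12)]);_s,_c=np.sin(np.radians(35)),np.cos(np.radians(35))
HANDLE=np.array([[a*_c-b*_s,y,.015+a*_s+b*_c] for a,b in _h for y in(-.014,.014)])
SCRAPER=[box(-.022,.022,-.075,.075,0,.022),HANDLE]
CADDY=[box(-.1,.13,-.12,.12,0,.026)]
TRAY=[box(-.065,.065,-.14,.14,0,.028)]
def place(parts,x,y,yaw,z): 
    r=R.from_euler("z",yaw).as_matrix(); return [p@r.T+[x,y,z] for p in parts]
def render(ci,parts,k=4):
    m=np.zeros((384*k,512*k),np.uint8)
    for p in parts: cv2.fillConvexPoly(m,cv2.convexHull(np.round((proj(ci,p)+.5)*k).astype(np.int32)),1)
    return cv2.resize(m.astype(np.float32),(512,384),interpolation=cv2.INTER_AREA)
def fit(obs,parts,x0,z):
    "obs: list of (camera_info, mask)"
    def cost(v):
        c=0
        for ci,m in obs:
            r=render(ci,place(parts,v[0],v[1],v[2],z)); c+=1-np.minimum(r,m).sum()/np.maximum(r,m).sum()
        return c/len(obs)
    o=minimize(cost,x0,method="Nelder-Mead",options=dict(initial_simplex=np.array(x0)+np.vstack([np.zeros(3),np.diag([.015,.015,.1])]),xatol=2e-4,fatol=1e-5))
    return o.x,1-o.fun
E
python3 - <<'E'
from h import *
T=camera_info("top");S=camera_info("scene")
read_camera("top");read_camera("scene")
def near(c,l,uv):
    ds=silhouettes(c,l); return min(ds,key=lambda d:np.hypot(*(np.array(np.nonzero(d["pixels"])).mean(1)[::-1]-uv)))["pixels"].astype(np.float32)
def g(uv,z): return unproj(T,uv,z)[0]
for n,l,parts,ut,us,z in(("scraper","scraper",SCRAPER,(201,164),(275,264),.005),("caddy","caddy",CADDY,(195,173),(288,275),0),("tray","tray",TRAY,(327,197),(219,178),0)):
    mt=near("top",l,ut);ms=near("scene",l,us);x=g(ut,z)
    a=fit([(T,mt)],parts,[x[0],x[1],0.],z);b=fit([(T,mt),(S,ms)],parts,[x[0],x[1],0.],z)
    print(n,a,b)
crop=lambda p:(np.array(p)/1.87+[60,20])
print("plate front",unproj(T,crop([(415,290),(592,294)]),.043))
print("tray hand",unproj(T,crop([(408,369),(588,379)]),.028))
print("caddy hand",unproj(T,crop([(181,208),(333,208),(331,353),(176,352)]),.026))
print("scr hand",unproj(T,crop([(214,258),(310,246),(314,272),(218,285)]),.027))
print("shelf front hand",unproj(T,crop([(422,152),(659,163)]),.29))
for uv in((303,142),(330,139),(357,143)):
    m=near("top","shard_a",uv);ys,xs=np.nonzero(m);P=unproj(T,np.c_[xs,ys],.051);print("shard",P.mean(0),P.min(0),P.max(0))
E
```

```text
scraper (array([0.56533308, 0.1822863 , 0.11974462]), np.float64(0.9521955847740173)) (array([0.56591605, 0.18150731, 0.12201909]), np.float64(0.9413391053676605))
caddy (array([ 0.52758412,  0.19648528, -0.0188489 ]), np.float64(0.7270963191986084)) (array([ 0.5274015 ,  0.19584266, -0.02044871]), np.float64(0.6651294231414795))Traceback (most recent call last):
  File "<stdin>", line 8, in <module>
  File "<stdin>", line 5, in near
ValueError: min() iterable argument is empty
```

```bash
python3 - <<'E'
from h import *
T=camera_info("top");S=camera_info("scene")
read_camera("top");read_camera("scene")
def near(c,l,uv,hull=0):
    for _ in range(4):
        ds=silhouettes(c,l)
        if ds: break
    else: return None
    m=min(ds,key=lambda d:np.hypot(*(np.array(np.nonzero(d["pixels"])).mean(1)[::-1]-uv)))["pixels"].astype(np.float32)
    if hull: cv2.fillConvexPoly(m,cv2.convexHull(np.argwhere(m>0)[:,::-1].astype(np.int32)),1)
    return m
def g(uv,z): return unproj(T,uv,z)[0]
for n,parts,ut,us,z in(("caddy",CADDY,(195,173),(288,275),0),("tray",TRAY,(327,197),(219,178),0)):
    mt=near("top",n,ut,1);x=g(ut,z)
    if mt is not None: print(n,fit([(T,mt)],parts,[x[0],x[1],0.],z))
crop=lambda p:(np.array(p)/1.87+[60,20])
print("plate front",unproj(T,crop([(415,290),(592,294)]),.043))
print("tray hand",unproj(T,crop([(408,369),(588,379)]),.028))
print("caddy hand",unproj(T,crop([(181,208),(333,208),(331,353),(176,352)]),.026))
print("scr hand",unproj(T,crop([(214,258),(310,246),(314,272),(218,285)]),.027))
print("shelf front hand",unproj(T,crop([(422,152),(659,163)]),.29))
for uv in((303,142),(330,139),(357,143)):
    m=near("top","shard_a",uv)
    if m is None: print("no");continue
    ys,xs=np.nonzero(m);P=unproj(T,np.c_[xs,ys],.051);print("shard",P.mean(0),P.min(0),P.max(0))
E
```

```text
caddy (array([ 0.52763275,  0.19612186, -0.02194981]), np.float64(0.9767068028450012))
tray (array([ 0.45924575, -0.18621674, -0.06939249]), np.float64(0.9638694524765015))
plate front [[ 0.51852389 -0.05484111  0.043     ]
 [ 0.51103193 -0.32464547  0.043     ]]
tray hand [[ 0.398687   -0.04354546  0.028     ]
 [ 0.38241547 -0.31707088  0.028     ]]
caddy hand [[0.65557408 0.31244289 0.026     ]
 [0.65415806 0.07216104 0.026     ]
 [0.42399078 0.0743554  0.026     ]
 [0.4264651  0.31310311 0.026     ]]
scr hand [[0.57414336 0.25796841 0.027     ]
 [0.59259918 0.1078842  0.027     ]
 [0.55099853 0.10132063 0.027     ]
 [0.53107979 0.25065844 0.027     ]]
shelf front hand [[ 0.64542786 -0.05389477  0.29      ]
 [ 0.62913189 -0.34893811  0.29      ]]
shard [ 0.61340019 -0.11773707  0.051     ] [ 0.59265038 -0.14777895  0.051     ] [ 0.63125934 -0.08435994  0.051     ]
shard [ 0.62292876 -0.19464734  0.051     ] [ 0.58935249 -0.21622342  0.051     ] [ 0.6546967  -0.17088905  0.051     ]
shard [ 0.61069888 -0.26948737  0.051     ] [ 0.58889036 -0.29610891  0.051     ] [ 0.63930764 -0.25027804  0.051     ]
```

```bash
cat >> h.py <<'E'
def toolR(lean,yaw):
    l=np.radians(lean);f=np.array([np.cos(yaw),np.sin(yaw),0]);u=np.array([0,0,1.])
    z=np.sin(l)*f-np.cos(l)*u;x=np.cos(l)*f+np.sin(l)*u
    return R.from_matrix(np.c_[x,np.cross(z,x),z])
def rel(tcp,Rt,p0=None,R0=None):
    s=get_state();p0=s["tcp_pos"] if p0 is None else p0;R0=quat(s["orientation"]) if R0 is None else R0
    print("shift cm",(R0.inv().apply(tcp-p0)*100).round(2),"rot deg",np.degrees((R0.inv()*Rt).as_rotvec()).round(1))
SC=np.array([.566,.1815,.005]);SCY=.122
def grip_tcp(sc,yaw,lean=50,back=0):
    "TCP to hold/approach the scraper whose sole centre is sc"
    Rt=toolR(lean,yaw);return sc+R.from_euler("z",yaw).apply([-.046,0,.081])+Rt.apply([0,0,.0187-back]),Rt
E
python3 - <<'E'
from h import *
V=(np.array([.42,-.17,.31]),toolR(50,-.06))
rel(*V)
P=grip_tcp(SC,SCY,back=.1);print(P[0]);rel(*P,*V)
E
```

```text
shift cm [ 33.57 -27.07  -7.87] rot deg [-10.3  49.3  22.1]
[0.4585254  0.16832266 0.13825863]
shift cm [-11.99 -34.    12.43] rot deg [ 8.  -0.  -6.7]
```

Emit:
send_rows --series '[33.6,-27.1,-7.9,-10.3,49.3,22.1,1,33.6,-27.1,-7.9,-10.3,49.3,22.1,1,33.6,-27.1,-7.9,-10.3,49.3,22.1,1,33.6,-27.1,-7.9,-10.3,49.3,22.1,1,33.6,-27.1,-7.9,-10.3,49.3,22.1,1,33.6,-27.1,-7.9,-10.3,49.3,22.1,1,33.6,-27.1,-7.9,-10.3,49.3,22.1,1,33.6,-27.1,-7.9,-10.3,49.3,22.1,1,33.6,-27.1,-7.9,-10.3,49.3,22.1,1,33.6,-27.1,-7.9,-10.3,49.3,22.1,1]'

```text
clock: 2.48
tcp_pos: [0.4081, -0.1871, 0.3054]
orientation: [0.013, 0.906, -0.03, 0.423]
wrist_force: [1.5, -0.5, -0.0]
finger_gap: 0.0856
```

```bash
python3 - <<'E'
from h import *
ci=camera_info("wrist");a=read_camera("wrist");cv2.imwrite("pics/w1.png",a)
import pickle;pickle.dump(ci,open("pics/w1.pkl","wb"))
s=get_state();print(s["tcp_pos"],s["joint_pos"].round(2),s["qvel"].round(2),quat(s["orientation"]).as_matrix().round(3),ci)
P=grip_tcp(SC,SCY,back=.1);rel(*P);rel(*P,*[np.array([.42,-.17,.31]),toolR(50,-.06)])
E
```

```text
[ 0.41256705 -0.17735245  0.30846293] [-1.07 -0.5  -0.8   0.71  0.72  2.33] [-0.16  0.09  0.07  0.14  0.11 -0.4 ] [[ 0.637 -0.048  0.769]
 [-0.032 -0.999 -0.036]
 [ 0.77  -0.001 -0.638]] {'K': array([[297.31863964,   0.        , 257.12206216],
       [  0.        , 297.31863964, 187.90594807],
       [  0.        ,   0.        ,   1.        ]]), 'xyz': array([ 0.34507567, -0.18303129,  0.45225735]), 'attitude': array([ 0.19929745, -0.65420015,  0.69856542, -0.21049712])}
shift cm [-11.27 -34.73  13.13] rot deg [ 7.4 -0.4 -6.3]
shift cm [-11.99 -34.    12.43] rot deg [ 8.  -0.  -6.7]
```

View pics/w1.png

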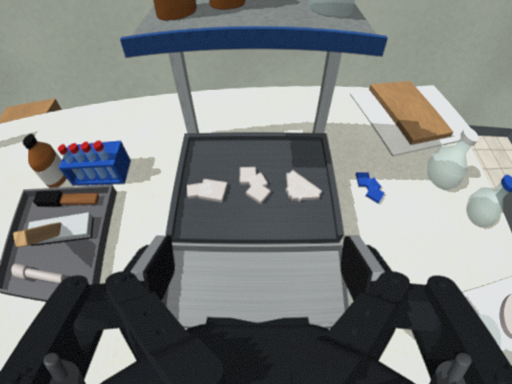

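The wrist view shows the plate between (171,240), (344,243), (330,133) and (185,133), with the shards at (207,188), (256,184) and (301,186). The white scraper is in the caddy at (50,230).

```bash
cat >> h.py <<'E'
def wun(ci,uv,z):
    uv=np.atleast_2d(uv).astype(float);d=(uv-ci["K"][:2,2])/ci["K"][0,0];r=np.linalg.norm(d,axis=1)
    v=np.c_[d*(np.sin(r)/np.maximum(r,1e-9))[:,None],np.cos(r)]@quat(ci["attitude"]).as_matrix().T
    return ci["xyz"]+v*((z-ci["xyz"][2])/v[:,2])[:,None]
E
python3 - <<'E'
from h import *
import pickle
ci=pickle.load(open("pics/w1.pkl","rb"));np.set_printoptions(precision=4,suppress=True)
P=wun(ci,[(171,240),(344,243),(330,133),(185,133)],.055);print("plate rim corners\n",P)
print("front edge",wun(ci,[(180,241),(256,243),(336,243)],.043))
ax=P[1]-P[0];print("yaw front",np.arctan2(ax[0],-ax[1]),"back",np.arctan2((P[2]-P[3])[0],-(P[2]-P[3])[1]),"w",np.linalg.norm(ax),np.linalg.norm(P[2]-P[3]),"d",np.linalg.norm(P[3]-P[0]),np.linalg.norm(P[2]-P[1]))
for n in "abc"[:1]:
  for d in silhouettes("wrist","shard_a"):
    ys,xs=np.nonzero(d["pixels"]);Q=wun(ci,np.c_[xs,ys],.051);print("shard",d["box"],round(d["p"],2),Q.mean(0),Q.min(0),Q.max(0))
print("handle top",wun(ci,[(20,238)],.115),"caddy corners",wun(ci,[(112,190),(97,300)],.026))
E
```

```text
plate rim corners
 [[ 0.5249 -0.0648  0.055 ]
 [ 0.5031 -0.321   0.055 ]
 [ 0.7253 -0.3451  0.055 ]
 [ 0.7439 -0.0702  0.055 ]]
front edge [[ 0.5282 -0.0758  0.043 ]
 [ 0.5193 -0.1914  0.043 ]
 [ 0.5092 -0.3125  0.043 ]]
yaw front -0.08506129967521962 back -0.06740253705507906 w 0.2571123006939663 0.2754451513275572 d 0.21900997976061454 0.2235345281735458
shard [185.8, 178.2, 41.8, 20.6] 0.95 [ 0.6142 -0.1171  0.051 ] [ 0.593  -0.1486  0.051 ] [ 0.6358 -0.0812  0.051 ]
shard [358.5, 171.8, 25.4, 28.9] 0.93 [ 0.6041 -0.3909  0.051 ] [ 0.5708 -0.4111  0.051 ] [ 0.634  -0.3701  0.051 ]
shard [238.5, 169.0, 32.8, 33.1] 0.83 [ 0.6222 -0.1953  0.051 ] [ 0.5853 -0.2212  0.051 ] [ 0.6589 -0.1703  0.051 ]
handle top [[0.5008 0.1771 0.115 ]] caddy corners [[0.6422 0.0708 0.026 ]
 [0.4351 0.0636 0.026 ]]
```

Emit:
send_rows --series '[-12,-34,12.4,8,0,-6.7,1,-12,-34,12.4,8,0,-6.7,1,-12,-34,12.4,8,0,-6.7,1,-12,-34,12.4,8,0,-6.7,1,-12,-34,12.4,8,0,-6.7,1,-12,-34,12.4,8,0,-6.7,1,-12,-34,12.4,8,0,-6.7,1,-12,-34,12.4,8,0,-6.7,1,-12,-34,12.4,8,0,-6.7,1,-12,-34,12.4,8,0,-6.7,1]'

```text
clock: 3.42
tcp_pos: [0.4783, 0.1281, 0.2231]
orientation: [-0.024, 0.912, 0.056, 0.406]
wrist_force: [0.8, -0.6, -0.2]
finger_gap: 0.0855
```

```bash
python3 - <<'E'
from h import *
ci=camera_info("wrist");a=read_camera("wrist");cv2.imwrite("pics/w2.png",a)
P=grip_tcp(SC,SCY,back=.1);rel(*P);print(get_state()["qvel"].round(2))
E
```

```text
shift cm [-7.08 -3.87  4.48] rot deg [-0.2  2.2  0.2]
[-0.12 -0.05 -0.02  0.11  0.12 -0.14]
```

Emit:
send_rows --series '[-7.1,-3.9,4.5,0,2.2,0,1,-7.1,-3.9,4.5,0,2.2,0,1,-7.1,-3.9,4.5,0,2.2,0,1,-7.1,-3.9,4.5,0,2.2,0,1,-7.1,-3.9,4.5,0,2.2,0,1,-7.1,-3.9,4.5,0,2.2,0,1]'

```text
clock: 3.97
tcp_pos: [0.5024, 0.1512, 0.195]
orientation: [-0.022, 0.914, 0.065, 0.401]
wrist_force: [0.1, 0.4, 0.9]
finger_gap: 0.0851
```

```bash
python3 - <<'E'
from h import *
ci=camera_info("wrist");a=read_camera("wrist");cv2.imwrite("pics/w3.png",a)
P=grip_tcp(SC,SCY,back=.1);rel(*P);print(get_state()["qvel"].round(2),get_state()["joint_pos"].round(2))
def wproj(P):
    p=(np.asarray(P)-ci["xyz"])@quat(ci["attitude"]).as_matrix();n=np.linalg.norm(p[:,:2],axis=1);th=np.arctan2(n,p[:,2])
    return ci["K"][:2,2]+ci["K"][0,0]*p[:,:2]*(th/n)[:,None]
for p in place(SCRAPER,SC[0],SC[1],SCY,SC[2]):
    cv2.polylines(a,[cv2.convexHull(np.round(wproj(p)).astype(np.int32))],True,(0,0,255),1)
t=get_state()["tcp_pos"];zt=quat(get_state()["orientation"]).as_matrix()[:,2]
for d in(0,.08):
    q=wproj([t+zt*d])[0];cv2.drawMarker(a,tuple(int(v) for v in q),(0,255,0),0,10)
cv2.imwrite("pics/w3o.png",a)
E
```

```text
shift cm [-6.96 -2.36  0.82] rot deg [-0.2  2.7  1.1]
[ 0.   -0.01 -0.    0.   -0.    0.  ] [ 0.15 -0.28 -1.03 -0.   -0.02  3.14]
```

View pics/w3o.png

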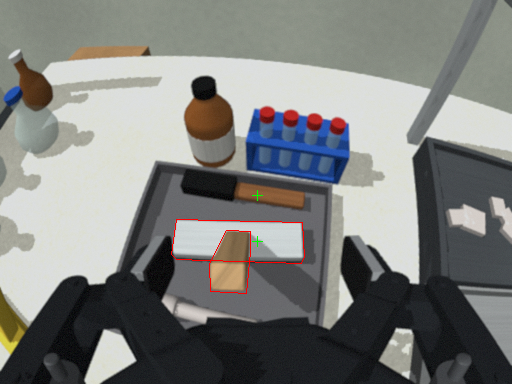

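The scraper overlay matches the picture. The arm stopped at its limits on joints 3 and 6, so I'll use the half-turned grasp and lean the tool only 38°.

```bash
cat >> h.py <<'E'
LEAN=38
def T(sc,yaw,back=0,spin=180):
    p,r=grip_tcp(np.asarray(sc),yaw,LEAN,back);return p,r*R.from_euler("z",-spin,degrees=True)
E
python3 - <<'E'
from h import *
A=T(SC,SCY,.1,65);B=T(SC,SCY,.1,130);C=T(SC,SCY,.1);print(A[0]);rel(*A);rel(*B,*A);rel(*C,*B)
E
```

```text
[0.47066066 0.16981055 0.15006527]
shift cm [-5.26 -2.33  0.92] rot deg [  5.2  -8.3 -63.7]
shift cm [0. 0. 0.] rot deg [  0.   0. -65.]
shift cm [0. 0. 0.] rot deg [  0.   0. -50.]
```

Emit:
send_rows --series '[-5.3,-2.3,0.9,5.2,-8.3,-63.7,1,-5.3,-2.3,0.9,5.2,-8.3,-63.7,1,-5.3,-2.3,0.9,5.2,-8.3,-63.7,1,-5.3,-2.3,0.9,5.2,-8.3,-63.7,1,-5.3,-2.3,0.9,5.2,-8.3,-63.7,1,-5.3,-2.3,0.9,5.2,-8.3,-63.7,1,-5.3,-2.3,0.9,5.2,-8.3,-63.7,1,-5.3,-2.3,0.9,5.2,-8.3,-63.7,1,-5.3,-2.3,0.9,5.2,-8.3,-63.7,1,-5.3,-2.3,0.9,5.2,-8.3,-63.7,1]'

```text
clock: 4.85
tcp_pos: [0.4708, 0.1699, 0.1511]
orientation: [0.158, 0.764, 0.557, 0.286]
wrist_force: [0.1, -0.5, -0.7]
finger_gap: 0.0852
```

Emit:
send_rows --series '[0,0,0,0,0,-65,1,0,0,0,0,0,-65,1,0,0,0,0,0,-65,1,0,0,0,0,0,-65,1,0,0,0,0,0,-65,1,0,0,0,0,0,-65,1,0,0,0,0,0,-65,1,0,0,0,0,0,-65,1,0,0,0,0,0,-65,1,0,0,0,0,0,-65,1]'

```text
clock: 5.68
tcp_pos: [0.4701, 0.1699, 0.1503]
orientation: [0.287, 0.346, 0.88, 0.156]
wrist_force: [0.2, 0.5, 0.5]
finger_gap: 0.0854
```

```bash
python3 - <<'E'
from h import *
s=get_state();print(s["joint_pos"].round(3),s["qvel"].round(2),s["tcp_pos"]);rel(*T(SC,SCY,.1));rel(*T(SC,SCY,0),*T(SC,SCY,.1))
E
```

```text
[ 0.223 -0.212 -0.975  0.146 -0.061  0.952] [ 0.    0.    0.   -0.   -0.    0.05] [0.47012148 0.16989154 0.15032361]
shift cm [-0.03  0.01  0.05] rot deg [  0.1   0.1 -50. ]
shift cm [ 0.  0. 10.] rot deg [0. 0. 0.]
```

Emit:
send_rows --series '[0,0,0,0,0,-50,1,0,0,0,0,0,-50,1,0,0,0,0,0,-50,1,0,0,0,0,0,-50,1,0,0,0,0,0,-50,1,0,0,0,0,0,-50,1,0,0,0,0,0,-50,1,0,0,1.5,0,0,-50,1,0,0,3,0,0,-50,1,0,0,3,0,0,-50,1]'

```text
clock: 6.52
tcp_pos: [0.4886, 0.1722, 0.125]
orientation: [0.325, -0.055, 0.944, 0.021]
wrist_force: [-0.1, -0.0, 0.6]
finger_gap: 0.0854
```

```bash
python3 - <<'E'
from h import *
s=get_state();print(s["joint_pos"].round(3),s["qvel"].round(2),s["tcp_pos"]);rel(*T(SC,SCY,0))
E
```

```text
[ 0.217 -0.124 -0.987  0.047 -0.057  0.08 ] [ 0.   -0.04  0.    0.08 -0.   -0.01] [0.4885932  0.17216535 0.12504728]
shift cm [-0.12 -0.02  6.92] rot deg [ 0.1 -0.  -0.3]
```

Emit:
send_rows --series '[0,0,2,0,0,0,1,0,0,4,0,0,0,1,-0.1,0,5.5,0,0,0,1,-0.1,0,6.9,0,0,0,1,-0.1,0,6.9,0,0,0,1,-0.1,0,6.9,0,0,0,0,-0.1,0,6.9,0,0,0,0,-0.1,0,6.9,0,0,0,0,-0.1,0,6.9,0,0,0,0,-0.1,0,6.9,0,0,0,0]' --newtons 100

```text
clock: 7.35
tcp_pos: [0.5315, 0.178, 0.0738]
orientation: [0.326, -0.058, 0.943, 0.021]
wrist_force: [0.1, -2.6, 2.5]
finger_gap: 0.0269
```

```bash
python3 - <<'E'
from h import *
s=get_state();print(s["joint_pos"].round(3),s["tcp_pos"],s["wrist_force"],s["finger_gap"]);rel(*T(SC,SCY,0))
ci=camera_info("wrist");a=read_camera("wrist");b=read_camera("scene");cv2.imwrite("pics/w4.png",a)
cv2.imwrite("pics/g4.png",np.hstack([cv2.resize(a,(400,300)),cv2.resize(b[170:350,220:460],(400,300))]))
rel(*T(SC+[0,0,.14],SCY,0))
E
```

```text
[ 0.208  0.071 -0.989 -0.153 -0.052  0.067] [0.53154223 0.17803548 0.07378403] [ 0.14412835 -2.61524808  2.47858308] 0.026920333844973835
shift cm [ 0.14 -0.08  0.21] rot deg [0.1 0.2 0. ]
shift cm [ -8.5   -0.07 -10.81] rot deg [0.1 0.2 0. ]
```

View pics/g4.png

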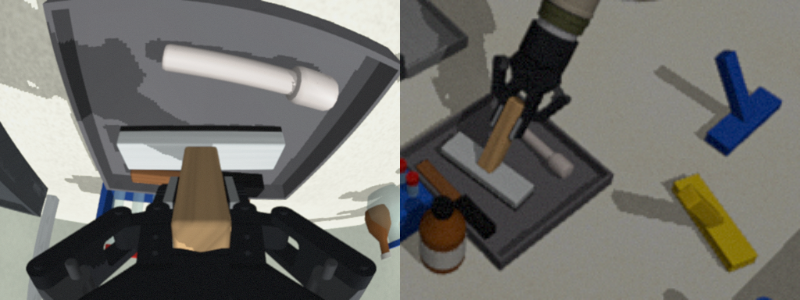

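```bash
cat >> h.py <<'E'
SY=-.068
def st(x,y,z=0): return np.array([.521,-.192,.043+z])+R.from_euler("z",SY).apply([x,y,0])
# grip: TCP measured when scraper stood at SC,SCY
G0=np.array([.53154,.17804,.07378])
OFF=R.from_euler("z",-SCY).apply(G0-SC)
def H(sc,yaw): return sc+R.from_euler("z",yaw).apply(OFF),toolR(LEAN,yaw)*R.from_euler("z",180,degrees=True)
def where():
    s=get_state();r=quat(s["orientation"]).as_matrix();yaw=np.arctan2(-r[0,1]*-1,1) if 0 else np.arctan2(r[1,2],r[0,2])
    sc=s["tcp_pos"]-R.from_euler("z",yaw).apply(OFF);d=R.from_euler("z",-SY).apply(sc-np.array([.521,-.192,.043]))
    print("t",s["clock"].__round__(2),"scraper in station mm",(d*1000).round(1),"yaw",round(yaw,3),"lean",np.degrees(np.arccos(-r[2,2])).round(1),"F",s["wrist_force"].round(1),"gap",s["finger_gap"].round(4),"j",s["joint_pos"].round(2))
E
python3 - <<'E'
from h import *
where();U=H(SC+[0,0,.13],SCY);rel(*U)
A=H(st(.04,.044,.06),SY);rel(*A,*U)
B=H(st(.167,.044,.025),SY);rel(*B,*A)
E
```

```text
Traceback (most recent call last):
  File "h.py", line 60, in where
    print("t",s["clock"].__round__(2),"scraper in station mm",(d*1000).round(1),"yaw",round(yaw,3),"lean",np.degrees(np.arccos(-r[2,2])).round(1),"F",s["wrist_force"].round(1),"gap",s["finger_gap"].round(4),"j",s["joint_pos"].round(2))
                                                                                                                                                                                      ^^^^^^^^^^^^^^^^^^^^^
AttributeError: 'float' object has no attribute 'round'
```

```bash
sed -i 's/s\["finger_gap"\].round(4)/round(s["finger_gap"],4)/' h.py
python3 - <<'E'
from h import *
where();U=H(SC+[0,0,.13],SCY);rel(*U)
A=H(st(.04,.044,.06),SY);rel(*A,*U)
B=H(st(.167,.044,.025),SY);rel(*B,*A)
E
```

```text
t 7.45 scraper in station mm [ 19.5 375.8 -38.1] yaw 0.124 lean 38.2 F [-5.3 -0.9  8.4] gap 0.0273 j [ 0.21  0.07 -0.99 -0.15 -0.05  0.07]
shift cm [ -8.03   0.   -10.23] rot deg [0.1 0.2 0. ]
shift cm [  5.26 -32.31  -0.05] rot deg [6.7 0.  8.6]
shift cm [-7.85 -0.   10.58] rot deg [0. 0. 0.]
```

Emit:
send_rows --series '[0.6,0,-0.8,0,0,0,0,1.2,0,-1.6,0,0,0,0,2.5,0,-3.2,0,0,0,0,4.3,0,-5.5,0,0,0,0,6.2,0,-7.9,0,0,0,0,8,0,-10.2,0,0,0,0,8,0,-10.2,0,0,0,0]'

```text
clock: 8.03
tcp_pos: [0.422, 0.1759, 0.1322]
orientation: [0.308, -0.058, 0.95, 0.015]
wrist_force: [1.8, -0.1, -1.9]
finger_gap: 0.0269
```

```bash
python3 - <<'E'
from h import *
where();A=H(st(.04,.044,.06),SY);rel(*A)
E
```

```text
t 8.03 scraper in station mm [-89.6 365.7  20.5] yaw 0.11 lean 35.9 F [ 1.8 -0.1 -1.9] gap 0.0269 j [ 0.29 -0.26 -1.03  0.18 -0.1   0.13]
shift cm [ -7.71 -33.44   0.97] rot deg [ 6.1 -2.1  8.8]
```

I sent that lift with the wrong sign on x, so the scraper moved back as well as up. Before going on I'll check whether it touched the pestle.

```bash
python3 - <<'E'
from h import *
a=read_camera("wrist");b=read_camera("scene")
cv2.imwrite("pics/g5.png",np.hstack([cv2.resize(a,(400,300)),cv2.resize(b[170:350,220:460],(400,300))]))
U=H(SC+[-.02,0,.13],SCY);rel(*U)
E
```

```text
shift cm [-11.29  -0.88  -0.71] rot deg [-0.4 -2.   0.1]
```

View pics/g5.png

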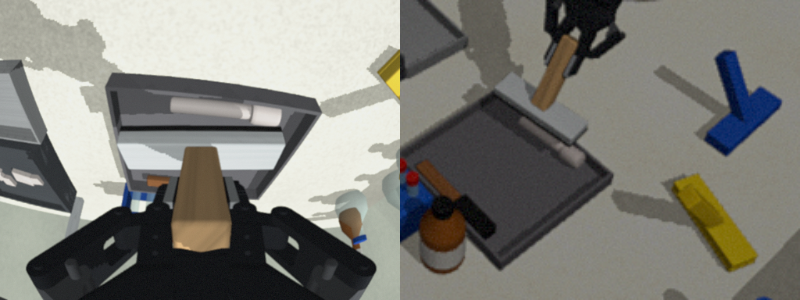

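```bash
python3 - <<'E'
from h import *
T0=camera_info("top");S=camera_info("scene")
b=read_camera("top");c=read_camera("scene")
for cam,ci in(("top",T0),("scene",S)):
  for d in silhouettes(cam,"pestle"):
    ys,xs=np.nonzero(d["pixels"]);P=unproj(ci,np.c_[xs,ys],.02);print(cam,round(d["p"],2),d["box"],xs.mean().round(1),ys.mean().round(1),P.mean(0).round(3),P.min(0).round(3),P.max(0).round(3))
o=cv2.imread("pics/scene.png")[220:340,230:340];o2=cv2.imread("pics/top.png")[120:220,140:250]
f=lambda i:cv2.resize(i,(400,300),interpolation=cv2.INTER_CUBIC)
cv2.imwrite("pics/g6.png",np.vstack([np.hstack([f(o),f(c[220:340,230:340])]),np.hstack([f(o2),f(b[120:220,140:250])])]))
E
```

```text
scene 0.87 [289.9, 239.1, 41.1, 27.5] 312.3 256.0 [0.454 0.218 0.02 ] [0.433 0.146 0.02 ] [0.47  0.271 0.02 ]
```

View pics/g6.png

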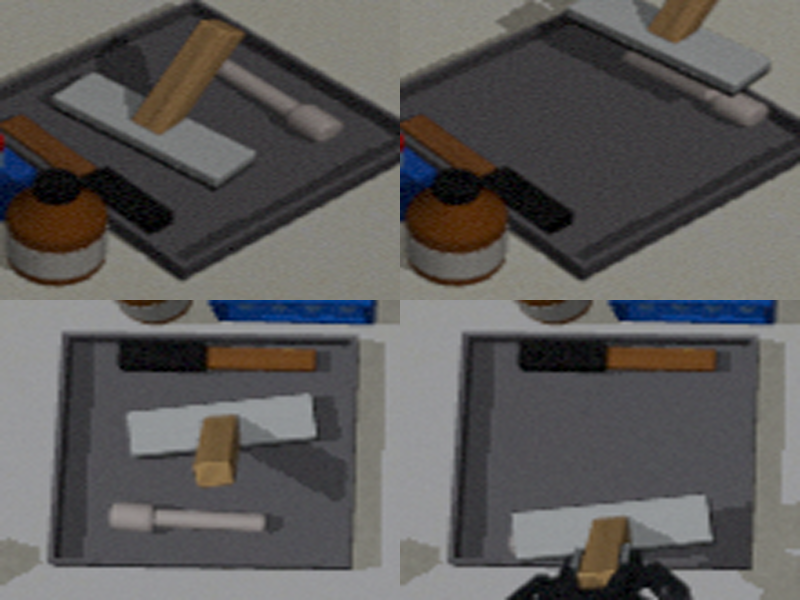

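The pestle was nudged about 1–2 cm by the mistaken lift. It still lies in the caddy. I'll measure the shift once it is visible, then continue with a correct lift.

Emit:
send_rows --series '[-1.5,0,-0.4,0,-0.5,0,0,-4,-0.3,-0.7,0,-1,0,0,-7,-0.5,-0.7,0,-2,0,0,-10,-0.9,-0.7,-0.4,-2,0.1,0,-11.3,-0.9,-0.7,-0.4,-2,0.1,0,-11.3,-0.9,-0.7,-0.4,-2,0.1,0]'

```text
clock: 8.83
tcp_pos: [0.5164, 0.1772, 0.2043]
orientation: [0.325, -0.056, 0.944, 0.019]
wrist_force: [-0.1, -0.4, -2.9]
finger_gap: 0.0268
```

```bash
python3 - <<'E'
from h import *
where();A=H(st(.04,.044,.06),SY);rel(*A)
T0=camera_info("top");b=read_camera("top");c=read_camera("scene")
o=cv2.imread("pics/top.png")
for n,i in(("old",o),("new",b)):
    roi=i[180:205,160:232].astype(int);m=(roi.min(2)>115)
    ys,xs=np.nonzero(m);print(n,m.sum(),end=" ")
    if m.sum():
        P=unproj(T0,np.c_[xs+160,ys+180],.012);print(P.mean(0).round(4),P.min(0).round(3),P.max(0).round(3))
for d in silhouettes("top","pestle")+silhouettes("scene","pestle"): print(round(d["p"],2),d["box"])
cv2.imwrite("pics/top7.png",b)
E
```

```text
t 8.83 scraper in station mm [  4.5 373.7  92.5] yaw 0.118 lean 38.0 F [-0.1 -0.4 -2.9] gap 0.0268 j [ 0.22 -0.18 -0.8   0.29 -0.06  0.08]
shift cm [  4.02 -32.41   1.  ] rot deg [6.6 0.  8.4]
old 205 [0.4744 0.2158 0.012 ] [0.463 0.151 0.012] [0.488 0.272 0.012]
new 30 [0.4532 0.1591 0.012 ] [0.449 0.148 0.012] [0.458 0.169 0.012]
0.67 [198.2, 100.0, 43.6, 28.2]
0.49 [203.2, 200.0, 10.0, 3.3]
0.66 [306.4, 250.0, 25.0, 17.8]
```

Emit:
send_rows --series '[4,-32.4,1,6.6,0,8.4,0,4,-32.4,1,6.6,0,8.4,0,4,-32.4,1,6.6,0,8.4,0,4,-32.4,1,6.6,0,8.4,0,4,-32.4,1,6.6,0,8.4,0,4,-32.4,1,6.6,0,8.4,0,4,-32.4,1,6.6,0,8.4,0,4,-32.4,1,6.6,0,8.4,0,4,-32.4,1,6.6,0,8.4,0,4,-32.4,1,6.6,0,8.4,0]'

```text
clock: 9.87
tcp_pos: [0.5247, -0.1491, 0.1685]
orientation: [0.323, 0.033, 0.946, -0.012]
wrist_force: [-0.3, -0.3, -2.8]
finger_gap: 0.0266
```

```bash
python3 - <<'E'
from h import *
where();A=H(st(.04,.044,.06),SY);B1=H(st(.06,.044,.03),SY);B=H(st(.167,.044,.025),SY);rel(*A);rel(*B1);rel(*B)
b=read_camera("top");T0=camera_info("top")
for d in silhouettes("top","pestle"):
    ys,xs=np.nonzero(d["pixels"]);P=unproj(T0,np.c_[xs,ys],.012);print(round(d["p"],2),d["box"],P.mean(0).round(3))
for n,i in(("old",cv2.imread("pics/top.png")),("new",b)):
    m=(i[180:208,160:232].min(2)>115);ys,xs=np.nonzero(m);P=unproj(T0,np.c_[xs+160,ys+180],.012);print(n,m.sum(),P.mean(0).round(4),P.min(0).round(3),P.max(0).round(3))
w=read_camera("wrist");c=read_camera("scene")
cv2.imwrite("pics/w8.png",w);cv2.imwrite("pics/s8.png",c);cv2.imwrite("pics/t8.png",b)
E
```

```text
t 9.87 scraper in station mm [35.4 42.2 56.8] yaw -0.071 lean 37.7 F [-0.3 -0.3 -2.8] gap 0.0266 j [-0.6  -0.13 -0.84  0.27  0.31 -0.43]
shift cm [-0.56  0.17  0.02] rot deg [-0.1 -0.3 -0.1]
shift cm [-0.31  0.18  3.62] rot deg [-0.1 -0.3 -0.1]
shift cm [-8.47  0.21 10.56] rot deg [-0.1 -0.3 -0.1]
0.75 [168.2, 197.7, 45.0, 9.5] [0.452 0.214 0.012]
old 205 [0.4744 0.2158 0.012 ] [0.463 0.151 0.012] [0.488 0.272 0.012]
new 204 [0.4513 0.2158 0.012 ] [0.44  0.148 0.012] [0.458 0.271 0.012]
```

Emit:
send_rows --series '[-0.3,0.2,1.8,0,-0.3,0,0,-0.3,0.2,3.6,0,-0.3,0,0,-1.5,0.2,4.6,0,-0.3,0,0,-2.7,0.2,5.6,0,-0.3,0,0,-3.9,0.2,6.6,0,-0.3,0,0,-5.1,0.2,7.6,0,-0.3,0,0,-6.3,0.2,8.7,0,-0.3,0,0,-7.5,0.2,9.7,0,-0.3,0,0,-8.5,0.2,10.6,0,-0.3,0,0,-8.5,0.2,10.6,0,-0.3,0,0]'

```text
clock: 10.9
tcp_pos: [0.6607, -0.152, 0.1395]
orientation: [0.328, 0.029, 0.944, -0.011]
wrist_force: [1.2, -0.4, -2.7]
finger_gap: 0.0273
```

```bash
python3 - <<'E'
from h import *
where();rel(*H(st(.167,.044,.0),SY))
w=read_camera("wrist");c=read_camera("scene");b=read_camera("top")
f=lambda i,W,Hh:cv2.resize(i,(W,Hh),interpolation=cv2.INTER_CUBIC)
cv2.imwrite("pics/g9.png",np.vstack([np.hstack([f(w,400,300),f(c[130:280,90:290],400,300)])]))
E
```

```text
t 10.9 scraper in station mm [171.3  48.7  27.7] yaw -0.065 lean 38.3 F [ 1.2 -0.4 -2.7] gap 0.0273 j [-0.45  0.16 -0.65  0.13  0.23 -0.31]
shift cm [ 2.06 -0.45  1.91] rot deg [0.1 0.3 0.4]
```

View pics/g9.png

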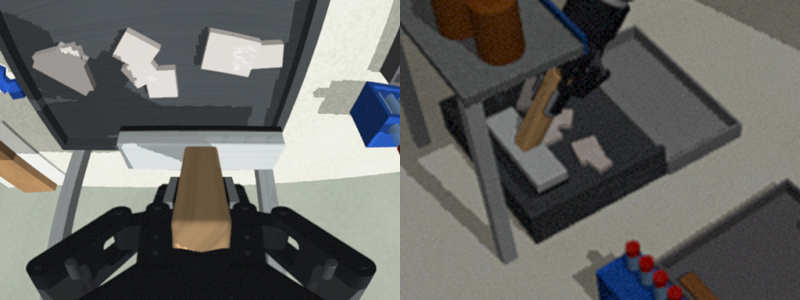

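Emit:
send_rows --series '[0.25,-0.1,0.31,0,0.3,0,0,0.5,-0.2,0.63,0,0.3,0,0,0.74,-0.3,0.95,0,0.3,0,0,0.99,-0.4,1.26,0,0.3,0,0,1.17,-0.4,1.5,0,0.3,0,0,1.29,-0.4,1.65,0,0.3,0,0,1.36,-0.4,1.73,0,0.3,0,0,1.36,-0.4,1.73,0,0.3,0,0]'

```text
clock: 11.72
tcp_pos: [0.6576, -0.1581, 0.1161]
orientation: [0.324, 0.031, 0.946, -0.011]
wrist_force: [-0.3, -0.1, -3.1]
finger_gap: 0.027
```

```bash
python3 - <<'E'
from h import *
where()
E
```

```text
t 11.72 scraper in station mm [168.6  42.3   4.4] yaw -0.068 lean 37.8 F [-0.3 -0.1 -3.1] gap 0.027 j [-0.46  0.19 -0.67  0.09  0.24 -0.32]
```

Emit:
send_rows --series '[0.06,0,0.08,0,0,0,0,0.12,0,0.16,0,0,0,0,0.18,0,0.24,0,0,0,0,0.25,0,0.32,0,0,0,0,0.28,0,0.36,0,0,0,0,0.28,0,0.36,0,0,0,0]'

```text
clock: 12.22
tcp_pos: [0.6579, -0.1581, 0.1121]
orientation: [0.324, 0.031, 0.945, -0.011]
wrist_force: [-0.6, 0.0, -3.4]
finger_gap: 0.0271
```

```bash
python3 - <<'E'
from h import *
where()
E
```

```text
t 12.22 scraper in station mm [168.9  42.4   0.3] yaw -0.068 lean 37.9 F [-0.6  0.  -3.4] gap 0.0271 j [-0.46  0.2  -0.68  0.07  0.24 -0.32]
```

Emit:
send_rows --series '[0.03,0,0.04,0,0,0,0,0.06,0,0.08,0,0,0,0,0.09,0,0.12,0,0,0,0,0.12,0,0.16,0,0,0,0,0.12,0,0.16,0,0,0,0]'

```text
clock: 12.63
tcp_pos: [0.659, -0.1583, 0.1118]
orientation: [0.326, 0.031, 0.945, -0.012]
wrist_force: [-3.7, 0.6, 4.9]
finger_gap: 0.0272
```

```bash
python3 - <<'E'
from h import *
where()
E
```

```text
t 12.63 scraper in station mm [170.   42.2  -0. ] yaw -0.068 lean 38.0 F [-3.7  0.6  4.9] gap 0.0272 j [-0.46  0.2  -0.68  0.07  0.24 -0.32]
```

Emit:
send_rows --series '[0.63,0,-0.49,0,0,0,0,1.42,0,-1.11,0,0,0,0,2.36,0,-1.85,0,0,0,0,3.31,0,-2.59,0,0,0,0,4.26,0,-3.33,0,0,0,0,5.2,0,-4.07,0,0,0,0,6.15,0,-4.8,0,0,0,0,7.09,0,-5.54,0,0,0,0,8.04,0,-6.28,0,0,0,0,8.67,0,-6.78,0,0,0,0]'

```text
clock: 13.47
tcp_pos: [0.5476, -0.151, 0.1116]
orientation: [0.325, 0.031, 0.945, -0.012]
wrist_force: [4.2, -0.7, 5.9]
finger_gap: 0.027
```

```bash
python3 - <<'E'
from h import *
where();rel(*H(st(-.006,.042,-.0012),SY))
cv2.imwrite("pics/w10.png",read_camera("wrist"))
E
```

```text
t 13.47 scraper in station mm [58.3 41.9 -0.2] yaw -0.069 lean 38.0 F [ 4.2 -0.7  5.9] gap 0.027 j [-0.57  0.01 -0.9   0.07  0.3  -0.41]
shift cm [ 5.13  0.02 -3.88] rot deg [-0.  -0.   0.2]
```

Emit:
send_rows --series '[0.8,0,-0.6,0,0,0,0,1.7,0,-1.32,0,0,0,0,2.6,0,-2.02,0,0,0,0,3.5,0,-2.73,0,0,0,0,4.2,0,-3.26,0,0,0,0,4.2,0,-3.26,0,0,0,0]'

```text
clock: 14.02
tcp_pos: [0.4943, -0.1472, 0.1116]
orientation: [0.325, 0.031, 0.945, -0.012]
wrist_force: [-10.8, 3.3, 21.2]
finger_gap: 0.027
```

```bash
python3 - <<'E'
from h import *
where()
w=read_camera("wrist");c=read_camera("scene")
f=lambda i,W,Hh:cv2.resize(i,(W,Hh),interpolation=cv2.INTER_CUBIC)
cv2.imwrite("pics/g11.png",np.vstack([np.hstack([f(w,400,300),f(c[130:280,90:290],400,300)])]))
E
```

```text
t 14.02 scraper in station mm [ 4.9 42.1 -0.2] yaw -0.069 lean 38.0 F [-10.8   3.3  21.2] gap 0.027 j [-0.65 -0.1  -0.99  0.1   0.34 -0.48]
```

View pics/g11.png

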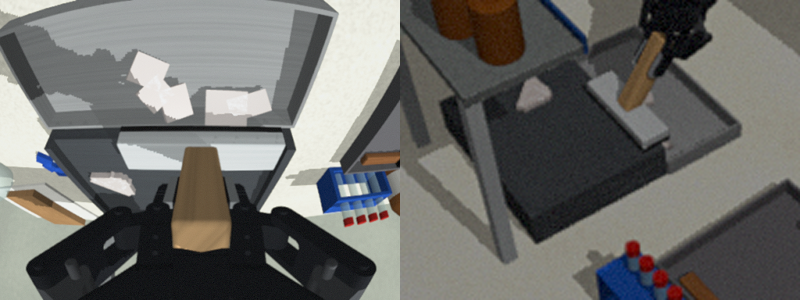

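Emit:
send_rows --series '[-0.3,0,-0.4,0,0,0,0,-0.9,0,-1.2,0,0,0,0,-1.8,0,-2.4,0,0,0,0,-2.5,0,-3.2,0,0,0,0,-2.5,0,-3.2,0,0,0,0]'

```text
clock: 14.53
tcp_pos: [0.493, -0.1465, 0.15]
orientation: [0.322, 0.031, 0.946, -0.011]
wrist_force: [0.3, 0.5, -1.8]
finger_gap: 0.0269
```

```bash
python3 - <<'E'
from h import *
where();A=H(st(.05,-.04,.035),SY);rel(*A);rel(*H(st(.168,-.04,.025),SY),*A)
ci=camera_info("wrist");w=read_camera("wrist");cv2.imwrite("pics/w12.png",w);read_camera("scene");r=R.from_euler("z",-SY)
for cam in("wrist","scene"):
  for d in silhouettes(cam,"shard_b"):
    ys,xs=np.nonzero(d["pixels"])
    for z in(.012,.051):
      P=r.apply((wun(ci,np.c_[xs,ys],z) if cam=="wrist" else unproj(camera_info(cam),np.c_[xs,ys],z))-[.521,-.192,0]);print(cam,round(d["p"],2),d["box"],z,P.mean(0).round(3),P.min(0).round(3)[:2],P.max(0).round(3)[:2])
E
```

```text
t 14.53 scraper in station mm [ 3.6 42.8 38.2] yaw -0.068 lean 37.6 F [ 0.3  0.5 -1.8] gap 0.0269 j [-0.65 -0.16 -0.92  0.25  0.34 -0.48]
shift cm [-3.47 -8.28  3.09] rot deg [ 0.  -0.4  0.1]
shift cm [-8.68 -0.    8.05] rot deg [0. 0. 0.]
wrist 0.86 [176.9, 50.1, 74.9, 62.2] 0.012 [-0.038  0.008  0.012] [-0.07 -0.02] [-0.006  0.039]
wrist 0.86 [176.9, 50.1, 74.9, 62.2] 0.051 [-0.063  0.015  0.051] [-0.089 -0.008] [-0.037  0.04 ]
wrist 0.75 [123.6, 190.4, 52.6, 32.1] 0.012 [ 0.149 -0.106  0.012] [ 0.116 -0.138] [ 0.197 -0.071]
wrist 0.75 [123.6, 190.4, 52.6, 32.1] 0.051 [ 0.088 -0.078  0.051] [ 0.061 -0.104] [ 0.127 -0.049]
wrist 0.68 [264.5, 86.9, 71.8, 42.8] 0.012 [-0.01   0.077  0.012] [-0.034  0.048] [0.016 0.115]
wrist 0.68 [264.5, 86.9, 71.8, 42.8] 0.051 [-0.041  0.071  0.051] [-0.06   0.047] [-0.02   0.102]
wrist 0.67 [56.7, 175.2, 43.2, 29.1] 0.012 [ 0.117 -0.205  0.012] [ 0.079 -0.233] [ 0.154 -0.177]
wrist 0.67 [56.7, 175.2, 43.2, 29.1] 0.051 [ 0.063 -0.158  0.051] [ 0.031 -0.181] [ 0.093 -0.136]
scene 0.63 [147.5, 168.9, 15.4, 18.2] 0.012 [ 0.08  -0.109  0.012] [ 0.055 -0.141] [ 0.113 -0.085]
scene 0.63 [147.5, 168.9, 15.4, 18.2] 0.051 [ 0.096 -0.069  0.051] [ 0.072 -0.1  ] [ 0.128 -0.046]
scene 0.61 [215.9, 194.9, 12.3, 10.0] 0.012 [-0.022  0.086  0.012] [-0.029  0.066] [-0.015  0.108]
scene 0.61 [215.9, 194.9, 12.3, 10.0] 0.051 [-0.002  0.118  0.051] [-0.009  0.098] [0.005 0.139]
```

Emit:
send_rows --series '[-1,-3,0.9,0,-0.4,0,0,-2.3,-6,2,0,-0.4,0,0,-3.5,-8.3,3.1,0,-0.4,0,0,-4.7,-8.3,4.2,0,-0.4,0,0,-6.2,-8.3,5.6,0,-0.4,0,0,-7.7,-8.3,7,0,-0.4,0,0,-9.2,-8.3,8.4,0,-0.4,0,0,-10.7,-8.3,9.8,0,-0.4,0,0,-12.1,-8.3,11.1,0,-0.4,0,0,-12.1,-8.3,11.1,0,-0.4,0,0]'

```text
clock: 15.57
tcp_pos: [0.6549, -0.2408, 0.136]
orientation: [0.327, 0.03, 0.944, -0.011]
wrist_force: [-1.0, -0.3, -2.9]
finger_gap: 0.0268
```

```bash
python3 - <<'E'
from h import *
where();rel(*H(st(.168,-.04,.006),SY))
E
```

```text
t 15.57 scraper in station mm [171.5 -40.3  24.2] yaw -0.066 lean 38.2 F [-1.  -0.3 -2.9] gap 0.0268 j [-0.61  0.21 -0.58  0.19  0.32 -0.44]
shift cm [1.4  0.04 1.21] rot deg [0.1 0.2 0.2]
```

Emit:
send_rows --series '[0.25,0,0.22,0,0.2,0,0,0.5,0,0.44,0,0.2,0,0,0.75,0,0.66,0,0.2,0,0,1,0,0.88,0,0.2,0,0,1.2,0,1.05,0,0.2,0,0,1.4,0,1.21,0,0.2,0,0,1.46,0,1.29,0,0.2,0,0,1.52,0,1.37,0,0.2,0,0,1.58,0,1.45,0,0.2,0,0,1.64,0,1.53,0,0.2,0,0]'

```text
clock: 16.4
tcp_pos: [0.6497, -0.2409, 0.1159]
orientation: [0.326, 0.031, 0.945, -0.012]
wrist_force: [-0.1, -0.0, -2.1]
finger_gap: 0.0268
```

Emit:
send_rows --series '[0.06,0,0.08,0,0,0,0,0.1,0,0.13,0,0,0,0,0.13,0,0.17,0,0,0,0,0.13,0,0.17,0,0,0,0]'

```text
clock: 16.73
tcp_pos: [0.6496, -0.2407, 0.1133]
orientation: [0.326, 0.031, 0.945, -0.011]
wrist_force: [-0.5, 0.8, -3.3]
finger_gap: 0.0271
```

```bash
python3 - <<'E'
from h import *
where()
E
```

```text
t 16.73 scraper in station mm [166.2 -40.6   1.5] yaw -0.068 lean 38.0 F [-0.5  0.8 -3.3] gap 0.0271 j [-0.61  0.24 -0.61  0.13  0.32 -0.45]
```

Emit:
send_rows --series '[0.05,0,0.06,0,0,0,0,0.1,0,0.12,0,0,0,0,0.13,0,0.17,0,0,0,0,0.16,0,0.21,0,0,0,0,0.19,0,0.25,0,0,0,0,0.19,0,0.25,0,0,0,0]'

```text
clock: 17.23
tcp_pos: [0.6504, -0.241, 0.1118]
orientation: [0.327, 0.031, 0.944, -0.012]
wrist_force: [-3.9, 0.2, 3.5]
finger_gap: 0.0273
```

```bash
python3 - <<'E'
from h import *
where()
E
```

```text
t 17.23 scraper in station mm [167.1 -40.8  -0. ] yaw -0.068 lean 38.2 F [-3.9  0.2  3.5] gap 0.0273 j [-0.61  0.24 -0.62  0.12  0.33 -0.45]
```

Light contact at about 6.5 N. Now the second wipe.

Emit:
send_rows --series '[0.63,0,-0.49,0,0,0,0,1.42,0,-1.11,0,0,0,0,2.36,0,-1.85,0,0,0,0,3.31,0,-2.59,0,0,0,0,4.26,0,-3.33,0,0,0,0,5.2,0,-4.07,0,0,0,0,6.15,0,-4.8,0,0,0,0,7.09,0,-5.54,0,0,0,0,8.04,0,-6.28,0,0,0,0,8.67,0,-6.78,0,0,0,0]'

```text
clock: 18.07
tcp_pos: [0.5393, -0.2338, 0.1115]
orientation: [0.327, 0.031, 0.944, -0.012]
wrist_force: [4.9, -0.7, 5.5]
finger_gap: 0.027
```

Emit:
send_rows --series '[0.8,0,-0.6,0,0,0,0,1.7,0,-1.32,0,0,0,0,2.6,0,-2.02,0,0,0,0,3.5,0,-2.72,0,0,0,0,4.1,0,-3.2,0,0,0,0,4.1,0,-3.2,0,0,0,0]'

```text
clock: 18.57
tcp_pos: [0.4871, -0.2302, 0.1114]
orientation: [0.327, 0.031, 0.944, -0.012]
wrist_force: [-8.6, 2.9, 18.4]
finger_gap: 0.0271
```

```bash
python3 - <<'E'
from h import *
where()
cv2.imwrite("pics/w13.png",read_camera("wrist"))
E
```

```text
t 18.57 scraper in station mm [  3.4 -41.2  -0.3] yaw -0.069 lean 38.2 F [-8.6  2.9 18.4] gap 0.0271 j [-0.84 -0.02 -0.9   0.17  0.45 -0.66]
```

Lift, then look.

Emit:
send_rows --series '[-0.3,0,-0.4,0,0,0,0,-0.9,0,-1.2,0,0,0,0,-1.8,0,-2.4,0,0,0,0,-3,0,-3.9,0,0,0,0,-4.3,0,-5.5,0,0,0,0,-4.3,0,-5.5,0,0,0,0]'

```text
clock: 19.12
tcp_pos: [0.487, -0.2301, 0.1813]
orientation: [0.325, 0.031, 0.945, -0.012]
wrist_force: [0.9, -1.5, -1.8]
finger_gap: 0.027
```

```bash
python3 - <<'E'
from h import *
where()
w=read_camera("wrist");t=read_camera("top");c=read_camera("scene")
f=lambda i,W,Hh:cv2.resize(i,(W,Hh),interpolation=cv2.INTER_CUBIC)
cv2.imwrite("pics/g14.png",np.vstack([np.hstack([f(w,400,300),f(c[130:280,90:290],400,300)]),np.hstack([f(t[150:255,270:410],400,300),f(t[120:220,140:250],400,300)])]))
U=H(SC+[-.02,0,.13],SCY);rel(*U)
E
```

```text
t 19.12 scraper in station mm [  3.3 -41.1  69.6] yaw -0.071 lean 38.0 F [ 0.9 -1.5 -1.8] gap 0.027 j [-0.84 -0.12 -0.78  0.4   0.44 -0.66]
shift cm [-1.49 40.75 -2.17] rot deg [-6.6 -0.2 -8.6]
```

View pics/g14.png

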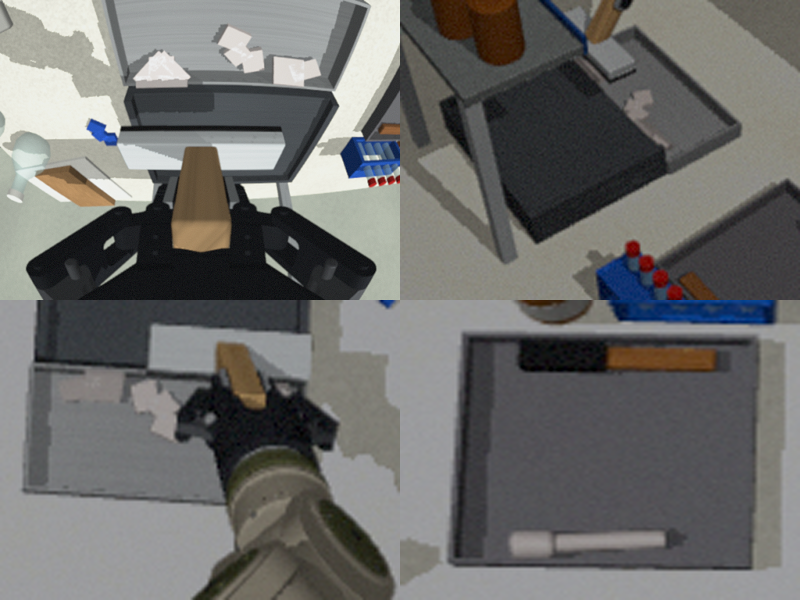

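The plate is clear and all three shards are in the tray, two of them leaning near its back wall. The pestle sits about 23 mm forward of where it was. I'll put the scraper back first and then see about moving the pestle back.

Emit:
send_rows --series '[-1.5,40.8,-2.2,-6.6,0,-8.6,0,-1.5,40.8,-2.2,-6.6,0,-8.6,0,-1.5,40.8,-2.2,-6.6,0,-8.6,0,-1.5,40.8,-2.2,-6.6,0,-8.6,0,-1.5,40.8,-2.2,-6.6,0,-8.6,0,-1.5,40.8,-2.2,-6.6,0,-8.6,0,-1.5,40.8,-2.2,-6.6,0,-8.6,0,-1.5,40.8,-2.2,-6.6,0,-8.6,0,-1.5,40.8,-2.2,-6.6,0,-8.6,0,-1.5,40.8,-2.2,-6.6,0,-8.6,0]'

```text
clock: 20.1
tcp_pos: [0.5103, 0.1797, 0.2028]
orientation: [0.323, -0.06, 0.944, 0.018]
wrist_force: [1.1, -0.1, -3.0]
finger_gap: 0.027
```

```bash
python3 - <<'E'
from h import *
where();U=H(SC+[0,0,.02],SCY);rel(*U)
print("world sc",(get_state()["tcp_pos"]-R.from_euler("z",.122).apply(OFF)).round(3))
E
```

```text
t 20.1 scraper in station mm [ -1.8 375.9  91. ] yaw 0.12 lean 37.8 F [ 1.1 -0.1 -3. ] gap 0.027 j [ 0.23 -0.19 -0.8   0.3  -0.07  0.08]
shift cm [ 5.02 -0.39  9.9 ] rot deg [-0.1 -0.2  0.3]
world sc [0.545 0.183 0.134]
```

Emit:
send_rows --series '[1,-0.1,2,0,-0.2,0.3,0,2.2,-0.2,4.4,0,-0.2,0.3,0,3.5,-0.3,7,0,-0.2,0.3,0,4.5,-0.4,9,0,-0.2,0.3,0,5,-0.4,9.9,0,-0.2,0.3,0,5,-0.4,9.9,0,-0.2,0.3,0]'

```text
clock: 20.6
tcp_pos: [0.5298, 0.1745, 0.0897]
orientation: [0.321, -0.057, 0.945, 0.018]
wrist_force: [-0.8, -0.3, -2.9]
finger_gap: 0.0269
```

```bash
python3 - <<'E'
from h import *
where();U=H(SC+[0,0,.001],SCY);rel(*U)
E
```

```text
t 20.6 scraper in station mm [ 18.  371.9 -22.1] yaw 0.117 lean 37.5 F [-0.8 -0.3 -2.9] gap 0.0269 j [ 0.2   0.03 -0.96 -0.07 -0.05  0.07]
shift cm [0.73 0.33 1.32] rot deg [-0.2 -0.5 -0.1]
```

Emit:
send_rows --series '[0.2,0.1,0.35,0,-0.3,0,0,0.4,0.2,0.7,0,-0.5,0,0,0.55,0.3,1,0,-0.5,0,0,0.65,0.3,1.18,0,-0.5,0,0,0.72,0.3,1.28,0,-0.5,0,0,0.76,0.3,1.33,0,-0.5,0,0,0.8,0.3,1.38,0,-0.5,0,0,0.8,0.3,1.38,0,-0.5,0,0]'

```text
clock: 21.27
tcp_pos: [0.5371, 0.1789, 0.0816]
orientation: [0.331, -0.056, 0.942, 0.02]
wrist_force: [0.2, -0.5, -2.2]
finger_gap: 0.0269
```

```bash
python3 - <<'E'
from h import *
where();rel(*H(SC,SCY))
E
```

```text
t 21.27 scraper in station mm [ 25.  376.8 -30.1] yaw 0.119 lean 38.8 F [ 0.2 -0.5 -2.2] gap 0.0269 j [ 0.21  0.06 -0.98 -0.14 -0.06  0.07]
shift cm [ 0.93 -0.02  0.26] rot deg [-0.1  0.8 -0.1]
```

Emit:
send_rows --series '[0.2,0,0.05,0,0.4,0,0,0.4,0,0.1,0,0.8,0,0,0.6,0,0.16,0,0.8,0,0,0.75,0,0.2,0,0.8,0,0,0.87,0,0.24,0,0.8,0,0,0.87,0,0.24,0,0.8,0,0,0.87,0,0.24,0,0.8,0,0]'

```text
clock: 21.85
tcp_pos: [0.5316, 0.1783, 0.074]
orientation: [0.324, -0.056, 0.944, 0.019]
wrist_force: [-0.4, -0.3, -2.4]
finger_gap: 0.0267
```

```bash
python3 - <<'E'
from h import *
where();rel(*H(SC,SCY))
E
```

```text
t 21.85 scraper in station mm [ 19.6 375.8 -37.8] yaw 0.119 lean 37.9 F [-0.4 -0.3 -2.4] gap 0.0267 j [ 0.21  0.07 -0.98 -0.14 -0.06  0.07]
shift cm [ 0.02 -0.02  0.01] rot deg [-0.1 -0.1 -0.1]
```

Emit:
send_rows --series '[0.05,0,0.06,0,0,0,0,0.1,0,0.12,0,0,0,0,0.1,0,0.12,0,0,0,0,0.1,0,0.12,0,0,0,0]'

```text
clock: 22.18
tcp_pos: [0.5326, 0.1785, 0.0738]
orientation: [0.326, -0.056, 0.944, 0.019]
wrist_force: [-4.5, -1.5, 5.4]
finger_gap: 0.0269
```

```bash
python3 - <<'E'
from h import *
where()
E
```

```text
t 22.18 scraper in station mm [ 20.5 376.1 -38. ] yaw 0.119 lean 38.1 F [-4.5 -1.5  5.4] gap 0.0269 j [ 0.21  0.07 -0.98 -0.15 -0.06  0.07]
```

Standing on the floor at about 8 N. I'll open, then retreat along the tool axis.

Emit:
send_rows --series '[0,0,0,0,0,0,0.7,0,0,0,0,0,0,1,0,0,0,0,0,0,1,0,0,0,0,0,0,1,0,0,-1,0,0,0,1,0,0,-3,0,0,0,1,0,0,-6,0,0,0,1,0,0,-9,0,0,0,1,0,0,-9,0,0,0,1,0,0,-9,0,0,0,1]' --newtons 20

```text
clock: 23.02
tcp_pos: [0.4776, 0.1721, 0.1459]
orientation: [0.327, -0.056, 0.943, 0.02]
wrist_force: [1.1, 0.6, 0.0]
finger_gap: 0.0854
```

```bash
python3 - <<'E'
from h import *
s=get_state();print(s["clock"],s["tcp_pos"],s["wrist_force"],s["finger_gap"],s["joint_pos"].round(2))
Tc=camera_info("top");S=camera_info("scene");w=read_camera("wrist");t=read_camera("top");c=read_camera("scene")
cv2.imwrite("pics/w20.png",w);cv2.imwrite("pics/t20.png",t);cv2.imwrite("pics/s20.png",c)
o=[]
for cam,ci,uv in(("scene",S,(275,264)),("top",Tc,(201,164))):
    ds=[d for d in silhouettes(cam,"scraper")]
    d=min(ds,key=lambda d:np.hypot(*(np.array(np.nonzero(d["pixels"])).mean(1)[::-1]-uv)));m=d["pixels"].astype(np.float32);print(cam,d["box"]);o.append((ci,m))
print("scene fit",fit(o[:1],SCRAPER,[SC[0],SC[1],SCY],.005))
for n,i in(("old",cv2.imread("pics/top.png")),("new",t)):
  for a,b,l in((160,177,"head"),(182,200,"mid"),(200,230,"tail")):
    m=(i[180:208,a:b].min(2)>115);ys,xs=np.nonzero(m)
    if len(xs): P=unproj(Tc,np.c_[xs+a,ys+180],.015);print(n,l,m.sum(),P.mean(0).round(4),P.min(0).round(3)[:2],P.max(0).round(3)[:2])
r=R.from_euler("z",-SY)
for d in silhouettes("top","shard_a"):
    ys,xs=np.nonzero(d["pixels"]);P=r.apply(unproj(Tc,np.c_[xs,ys],.02)-[.521,-.192,0]);print("shard",round(d["p"],2),d["box"],P.mean(0).round(3),P.min(0).round(3)[:2],P.max(0).round(3)[:2])
f=lambda i,W,Hh:cv2.resize(i,(W,Hh),interpolation=cv2.INTER_CUBIC)
cv2.imwrite("pics/g20.png",np.vstack([np.hstack([f(w,400,300),f(c[130:280,90:290],400,300)]),np.hstack([f(t[150:255,270:410],400,300),f(c[220:340,230:340],400,300)])]))
E
```

```text
23.0167 [0.47763929 0.17210084 0.14591335] [1.14288951 0.59907936 0.00947993] 0.08541609307577726 [ 0.23 -0.19 -0.97  0.12 -0.07  0.09]
scene [248.2, 227.5, 52.7, 67.5]
top [176.6, 150.1, 50.7, 31.1]
scene fit (array([0.56721916, 0.18188882, 0.11315605]), np.float64(0.9166390299797058))
old head 46 [0.4772 0.2616 0.015 ] [0.466 0.253] [0.487 0.271]
old mid 78 [0.4737 0.2098 0.015 ] [0.466 0.186] [0.481 0.236]
old tail 53 [0.4706 0.1672 0.015 ] [0.463 0.151] [0.478 0.183]
new head 5 [0.4441 0.2572 0.015 ] [0.443 0.253] [0.446 0.261]
shard 0.76 [288.6, 175.1, 28.3, 11.5] [-0.018  0.077  0.02 ] [-0.034  0.048] [-0.002  0.109]
shard 0.69 [348.5, 174.0, 21.8, 17.5] [-0.012 -0.089  0.02 ] [-0.035 -0.123] [ 0.005 -0.056]
shard 0.54 [393.7, 130.0, 18.3, 23.2] [ 0.122 -0.212  0.02 ] [ 0.087 -0.234] [ 0.153 -0.189]
shard 0.47 [315.5, 179.2, 20.0, 22.0] [-0.038  0.009  0.02 ] [-0.069 -0.018] [-0.008  0.036]
```

View pics/g20.png

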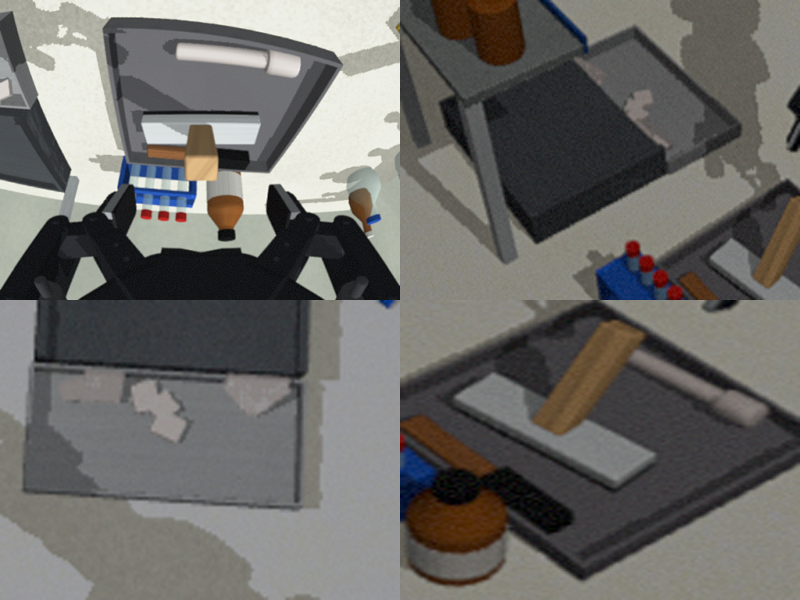

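Last look: the scraper stands upright at its old place, and the shards are inside the tray. The pestle lies about 23 mm nearer the front wall, so I'll nudge it back carefully by its head with a caging, non-squeezing grip.

```bash
cat >> h.py <<'E'
Tc=camera_info("top")
def pest(i):
    out={}
    for l,a,b,z in(("head",168,176,.019),("mid",186,196,.016),("tail",200,208,.013)):
        m=(i[180:210,a:b].min(2)>110);ys,xs=np.nonzero(m);P=unproj(Tc,np.c_[xs+a,ys+180],z);out[l]=P.mean(0)[:2].round(4) if len(P) else None;print(l,len(xs),out[l],P.min(0).round(3)[0] if len(P) else "",P.max(0).round(3)[0] if len(P) else "")
    return out
def V(p,yawdeg): 
    f=toolR(0,np.radians(yawdeg));return np.array(p),f
E
python3 - <<'E'
from h import *
for n in("top","t8"): print(n);pest(cv2.imread(f"pics/{n}.png"))
g=cv2.imread("pics/t8.png")[188:215,170].min(1);print("col170",g)
g=cv2.imread("pics/t8.png")[188:215,190].min(1);print("col190",g)
print("x per row",unproj(Tc,[(170,r) for r in range(188,215)],.019)[:,0].round(3))
ci=camera_info("scene");
A=V([.454,.262,.20],86);rel(*A)
E
```

```text
top
head 50 [0.4684 0.2623] 0.425 0.487
mid 56 [0.4658 0.2105] 0.425 0.481
tail 38 [0.4716 0.1735] 0.463 0.478
t8
head 51 [0.4456 0.2618] 0.425 0.46
mid 59 [0.4474 0.2105] 0.425 0.457
tail 37 [0.4529 0.1732] 0.446 0.46
col170 [ 81  80  75  78  82  79  78  81  82  87  99 119 126 126 115 106  89  85
  81  81  48 140 151 150 151 151 152]
col190 [ 78  78  78  79  80  82  80  79  79  78 119 138 147 137 122  83  85  79
  82  80  53 119 147 151 150 151 150]
x per row [0.487 0.484 0.481 0.478 0.475 0.472 0.469 0.466 0.463 0.46  0.457 0.454
 0.451 0.448 0.445 0.442 0.44  0.437 0.434 0.431 0.428 0.425 0.422 0.419
 0.416 0.413 0.41 ]
shift cm [-2.65  9.25 -5.3 ] rot deg [33.1 27.4 96.7]
```

Emit:
send_rows --series '[-1,0,-4,0,0,0,1,-2,4,-5.3,10,8,30,1,-2.6,9.3,-5.3,33.1,27.4,96.7,1,-2.6,9.3,-5.3,33.1,27.4,96.7,1,-2.6,9.3,-5.3,33.1,27.4,96.7,1,-2.6,9.3,-5.3,33.1,27.4,96.7,1,-2.6,9.3,-5.3,33.1,27.4,96.7,1,-2.6,9.3,-5.3,33.1,27.4,96.7,1,-2.6,9.3,-5.3,33.1,27.4,96.7,1,-2.6,9.3,-5.3,33.1,27.4,96.7,1]'

```text
clock: 24.15
tcp_pos: [0.4537, 0.2631, 0.1999]
orientation: [0.155, 0.436, 0.887, 0.01]
wrist_force: [-0.2, 0.4, -0.0]
finger_gap: 0.0855
```

```bash
python3 - <<'E'
from h import *
s=get_state();print(s["tcp_pos"],s["joint_pos"].round(2));rel(*V([.454,.262,.20],86))
E
```

```text
[0.45373818 0.26310592 0.19987306] [ 0.51  0.09 -0.36  0.93 -0.24  1.4 ]
shift cm [-0.1  -0.05  0.01] rot deg [14.1 11.6 41.3]
```

Emit:
send_rows --series '[-0.1,0,0,14.1,11.6,41.3,0.35,-0.1,0,0,14.1,11.6,41.3,0.35,-0.1,0,0,14.1,11.6,41.3,0.35,-0.1,0,0,14.1,11.6,41.3,0.35,-0.1,0,0,14.1,11.6,41.3,0.35,-0.1,0,0,14.1,11.6,41.3,0.35,-0.1,0,0,14.1,11.6,41.3,0.35,-0.1,0,0,14.1,11.6,41.3,0.35]'

```text
clock: 24.82
tcp_pos: [0.4553, 0.2612, 0.1998]
orientation: [0.001, 0.73, 0.683, 0.0]
wrist_force: [0.0, -1.1, 0.1]
finger_gap: 0.0301
```

```bash
python3 - <<'E'
from h import *
s=get_state();print(s["clock"],s["tcp_pos"],s["finger_gap"],s["joint_pos"].round(2));rel(*V([.454,.262,.20],86))
ci=camera_info("wrist");w=read_camera("wrist");cv2.imwrite("pics/w21.png",w);print(ci["xyz"])
for d in silhouettes("wrist","pestle"):
    ys,xs=np.nonzero(d["pixels"]);P=wun(ci,np.c_[xs,ys],.017);print(round(d["p"],2),d["box"],P.min(0).round(3),P.max(0).round(3))
    for y in np.arange(.145,.285,.01):
        k=abs(P[:,1]-y)<.004
        if k.sum()>3: print(y.round(3),P[k,0].min().round(4),P[k,0].max().round(4))
read_camera("top");read_camera("scene")
o=cv2.imread("pics/top.png");n=cv2.imread("pics/t8.png")
A=o[183:206,160:216].astype(np.float32);B=n[183:206,160:216].astype(np.float32)
tm=cv2.cvtColor(o[186:200,164:212],cv2.COLOR_BGR2GRAY);rs=cv2.matchTemplate(cv2.cvtColor(n[180:220,150:225],cv2.COLOR_BGR2GRAY),tm,cv2.TM_CCOEFF_NORMED)
print("match",cv2.minMaxLoc(rs)[1],np.array(cv2.minMaxLoc(rs)[3])+[150-164,180-186])
for c in("wrist",):
  for d in silhouettes(c,"caddy"): print(d["box"])
f=lambda i:cv2.resize(i,(640,480),interpolation=cv2.INTER_CUBIC)
cv2.imwrite("pics/g21.png",f(w))
E
```

```text
24.8167 [0.45530589 0.26121328 0.19977115] 0.030084327382775618 [ 0.37  0.23 -0.15  1.2  -0.    2.01]
shift cm [ 0.07 -0.14 -0.02] rot deg [0.1 0.1 0.2]
[0.46014998 0.3329554  0.34274791]
0.73 [238.6, 164.5, 31.4, 99.2] [0.435 0.143 0.017] [0.465 0.27  0.017]
0.145 0.447 0.4633
0.155 0.4473 0.4638
0.165 0.4467 0.4639
0.175 0.4462 0.4634
0.185 0.4457 0.4629
0.195 0.4444 0.4632
0.205 0.444 0.4615
0.215 0.4435 0.4608
0.225 0.443 0.4605
0.235 0.4381 0.4645
0.245 0.4365 0.4649
0.255 0.435 0.4641
0.265 0.4354 0.4627
match 0.765589714050293 [0 7]
[227.9, 112.8, 202.2, 193.7]
```

View pics/g21.png

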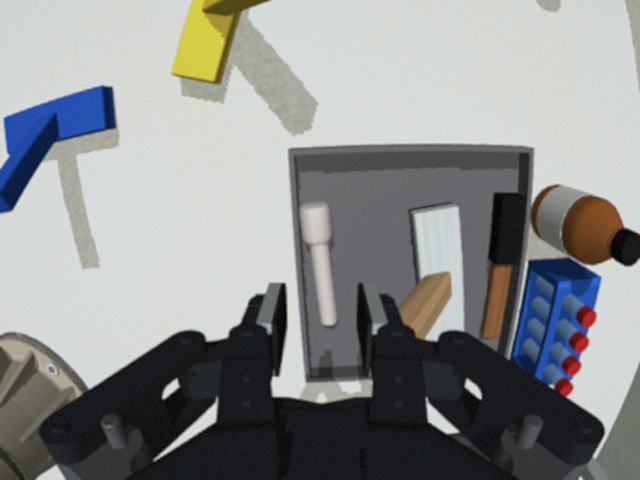

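The view shows the pestle head almost against the front wall at (315,225) and its tail at (330,325). The scraper stands clear to the right at (435,260).

Emit:
send_rows --series '[-0.9,-0.3,4,0,0,0,0.35,-0.9,-0.3,8,0,0,0,0.35,-0.9,-0.3,11.5,0,0,0,0.35,-0.9,-0.3,14,0,0,0,0.35,-0.9,-0.3,15.5,0,0,0,0.35,-0.9,-0.3,15.5,0,0,0,0.35,-0.9,-0.3,15.5,0,0,0,0.35]'

```text
clock: 25.65
tcp_pos: [0.4504, 0.2531, 0.0461]
orientation: [0.001, 0.729, 0.684, 0.001]
wrist_force: [-0.3, 0.6, 0.7]
finger_gap: 0.0297
```

```bash
python3 - <<'E'
from h import *
s=get_state();print(s["clock"],s["tcp_pos"],s["finger_gap"],s["wrist_force"].round(1));rel(*V([.4515,.2525,.028],86))
ci=camera_info("wrist");w=read_camera("wrist");cv2.imwrite("pics/w22.png",w)
for d in silhouettes("wrist","pestle"):
    ys,xs=np.nonzero(d["pixels"]);P=wun(ci,np.c_[xs,ys],.017);print(round(d["p"],2),d["box"],P.min(0).round(3),P.max(0).round(3))
    for y in np.arange(.145,.285,.02):
        k=abs(P[:,1]-y)<.004
        if k.sum()>3: print(y.round(3),P[k,0].min().round(4),P[k,0].max().round(4))
E
```

```text
25.65 [0.45039514 0.25307706 0.04614471] 0.02972863575292252 [-0.3  0.6  0.7]
shift cm [-0.05  0.11  1.81] rot deg [0.1 0.  0.4]
```

Emit:
send_rows --series '[0,0.1,0.5,0,0,0,0.35,0,0.1,0.9,0,0,0,0.35,0,0.1,1.2,0,0,0,0.35,0,0.1,1.5,0,0,0,0.35,0,0.1,1.7,0,0,0,0.35,0,0.1,1.8,0,0,0,0.35,0,0.1,1.8,0,0,0,0.35]'

```text
clock: 26.33
tcp_pos: [0.4521, 0.2529, 0.0282]
orientation: [0.001, 0.729, 0.684, 0.001]
wrist_force: [0.3, 0.3, 0.0]
finger_gap: 0.0298
```

```bash
python3 - <<'E'
from h import *
s=get_state();print(s["clock"],s["tcp_pos"],s["finger_gap"],s["wrist_force"].round(1))
E
```

```text
26.3333 [0.45206439 0.25288373 0.02819479] 0.02982632932682206 [0.3 0.3 0. ]
```

Emit:
send_rows --series '[0,0,0.06,0,0,0,0.35,0,0.15,0.06,0,0,0,0.35,0,0.3,0.06,0,0,0,0.35,0,0.45,0.06,0,0,0,0.35,0,0.6,0.06,0,0,0,0.35]'

```text
clock: 26.75
tcp_pos: [0.4587, 0.2529, 0.0282]
orientation: [0.001, 0.729, 0.684, 0.002]
wrist_force: [-1.5, 1.5, 3.9]
finger_gap: 0.0301
```

```bash
python3 - <<'E'
from h import *
s=get_state();print(s["clock"],s["tcp_pos"],s["finger_gap"],s["wrist_force"].round(1))
E
```

```text
26.75 [0.45866653 0.25289239 0.02821028] 0.030055978496618823 [-1.5  1.5  3.9]
```

Emit:
send_rows --series '[0,0.15,0,0,0,0,0.35,0,0.3,0,0,0,0,0.35,0,0.45,0,0,0,0,0.35,0,0.6,0,0,0,0,0.35,0,0.75,0,0,0,0,0.35,0,0.9,0,0,0,0,0.35,0,0.9,0,0,0,0,0.35]'

```text
clock: 27.33
tcp_pos: [0.468, 0.2528, 0.0299]
orientation: [0.001, 0.729, 0.684, 0.002]
wrist_force: [-4.6, 1.0, 16.2]
finger_gap: 0.0299
```

```bash
python3 - <<'E'
from h import *
s=get_state();print(s["clock"],s["tcp_pos"],s["finger_gap"],s["wrist_force"].round(1))
ci=camera_info("wrist");w=read_camera("wrist");S=camera_info("scene");read_camera("scene")
def rep(cam,ci,un):
  for d in silhouettes(cam,"pestle"):
    ys,xs=np.nonzero(d["pixels"]);P=un(ci,np.c_[xs,ys],.017);print(cam,round(d["p"],2),d["box"])
    for y in np.arange(.145,.285,.02):
        k=abs(P[:,1]-y)<.004
        if k.sum()>3: print(y.round(3),P[k,0].min().round(4),P[k,0].max().round(4))
rep("wrist",ci,wun);rep("scene",S,unproj)
E
```

```text
27.3333 [0.46800184 0.25275997 0.02986072] 0.0299012327368684 [-4.6  1.  16.2]
wrist 0.57 [216.3, 209.2, 52.0, 113.5]
0.185 0.45 0.4595
0.205 0.4443 0.4623
0.225 0.4482 0.4686
0.245 0.4515 0.4732
0.265 0.4471 0.4745
scene 0.63 [294.6, 235.1, 33.5, 34.7]
0.145 0.438 0.447
0.165 0.4376 0.4553
0.185 0.4416 0.448
0.245 0.4452 0.4604
0.265 0.4448 0.474
```

Emit:
send_rows --series '[0,-0.1,-0.6,0,0,0,0.35,0,-0.2,-1.2,0,0,0,0.35,0,-0.7,-1.2,0,0,0,0.35,0,-0.7,-0.9,0,0,0,0.35,0,-0.7,-0.6,0,0,0,0.35,0,-0.7,-0.3,0,0,0,0.35,0,-0.7,-0.1,0,0,0,0.35,0,-0.7,0.1,0,0,0,0.35,0,-0.7,0.2,0,0,0,0.35]'

```text
clock: 28.28
tcp_pos: [0.4601, 0.2523, 0.0252]
orientation: [0.001, 0.729, 0.684, 0.001]
wrist_force: [-0.6, -0.8, 0.6]
finger_gap: 0.0298
```

```bash
python3 - <<'E'
from h import *
s=get_state();print(s["clock"],s["tcp_pos"],s["finger_gap"],s["wrist_force"].round(1))
E
```

```text
28.2833 [0.46005896 0.25229586 0.02523701] 0.02982155935887706 [-0.6 -0.8  0.6]
```

Emit:
send_rows --series '[0,0,0.15,0,0,0,0.35,0,0,0.3,0,0,0,0.35,0,0,0.42,0,0,0,0.35,0,0.2,0.42,0,0,0,0.35,0,0.4,0.42,0,0,0,0.35,0,0.6,0.42,0,0,0,0.35,0,0.8,0.42,0,0,0,0.35,0,1,0.42,0,0,0,0.35,0,1.15,0.42,0,0,0,0.35,0,1.15,0.42,0,0,0,0.35]'

```text
clock: 29.12
tcp_pos: [0.4724, 0.2517, 0.0219]
orientation: [0.002, 0.73, 0.684, 0.002]
wrist_force: [-0.2, 0.4, 0.6]
finger_gap: 0.03
```

```bash
python3 - <<'E'
from h import *
s=get_state();print(s["clock"],s["tcp_pos"],s["finger_gap"],s["wrist_force"].round(1))
E
```

```text
29.1167 [0.47244285 0.25171593 0.02186593] 0.030035215986734486 [-0.2  0.4  0.6]
```

Head pushed with almost no force. I'll raise and measure the pestle against its first position.

Emit:
send_rows --series '[0,-0.1,-1,0,0,0,0.35,0,-0.1,-3,0,0,0,0.35,0,-0.1,-7,0,0,0,0.35,0,-0.1,-11,0,0,0,0.35,0,-0.1,-15,0,0,0,0.35,0,-0.1,-17,0,0,0,0.35,0,-0.1,-17,0,0,0,0.35]'

```text
clock: 29.7
tcp_pos: [0.4731, 0.253, 0.1985]
orientation: [0.004, 0.729, 0.684, 0.006]
wrist_force: [0.5, 0.4, 0.1]
finger_gap: 0.0301
```

```bash
python3 - <<'E'
from h import *
s=get_state();print(s["clock"],s["tcp_pos"])
ci=camera_info("wrist");w=read_camera("wrist");cv2.imwrite("pics/w25.png",w)
for d in silhouettes("wrist","pestle"):
    ys,xs=np.nonzero(d["pixels"]);P=wun(ci,np.c_[xs,ys],.017);print(round(d["p"],2),d["box"])
    for y in np.arange(.145,.285,.01):
        k=abs(P[:,1]-y)<.004
        if k.sum()>3: print(y.round(3),P[k,0].min().round(4),P[k,0].max().round(4),P[k,0].mean().round(4))
S=camera_info("scene")
o=cv2.imread("pics/top.png")
m0=None
E
```

```text
29.7 [0.47310635 0.25296524 0.19849823]
0.91 [231.9, 158.9, 33.8, 101.4]
0.145 0.4407 0.4555 0.4485
0.155 0.441 0.4587 0.4493
0.165 0.4431 0.4608 0.4521
0.175 0.4453 0.4627 0.4542
0.185 0.4473 0.4646 0.4558
0.195 0.4494 0.4664 0.4578
0.205 0.4503 0.4694 0.4596
0.215 0.4523 0.4713 0.4618
0.225 0.4542 0.4742 0.4642
0.235 0.4531 0.4794 0.4663
0.245 0.4535 0.4811 0.4673
0.255 0.4555 0.4828 0.4689
0.265 0.4574 0.4819 0.4679
```

Now at the head x ≈ .468, tail ≈ .449; originally about .477 and .471. One gentle grasp of the head can turn it about 6.6° and shift it about 8 mm.

```bash
python3 - <<'E'
from h import *
rel(*V([.4683,.252,.05],79.4));A=V([.4683,.252,.05],79.4);rel(*V([.4683,.252,.0145],79.4),*A);rel(*V([.4765,.252,.0155],86),*A)
E
```

```text
shift cm [-0.04 -0.34 14.33] rot deg [ 0.4 -0.1  6.9]
shift cm [0.   0.   3.55] rot deg [0. 0. 0.]
shift cm [0.15 0.81 3.45] rot deg [ 0.   0.  -6.6]
```

Emit:
send_rows --series '[0,-0.3,4,0.4,0,6.9,0.45,0,-0.3,8,0.4,0,6.9,0.45,0,-0.3,11,0.4,0,6.9,0.45,0,-0.3,13.2,0.4,0,6.9,0.45,0,-0.3,14.3,0.4,0,6.9,0.45,0,-0.3,14.3,0.4,0,6.9,0.45,0,-0.3,14.3,0.4,0,6.9,0.45]'

```text
clock: 30.38
tcp_pos: [0.4659, 0.2513, 0.047]
orientation: [-0.002, 0.769, 0.639, -0.003]
wrist_force: [-0.5, -0.2, -0.4]
finger_gap: 0.0382
```

```bash
python3 - <<'E'
from h import *
s=get_state();print(s["clock"],s["tcp_pos"],s["finger_gap"],s["wrist_force"].round(1));rel(*V([.4683,.252,.0155],79.4))
E
```

```text
30.3833 [0.46588278 0.25130618 0.0470131 ] 0.0381793243370228 [-0.5 -0.2 -0.4]
shift cm [0.12 0.25 3.15] rot deg [-0.4  0.1  0. ]
```

Descend, then close lightly on the head.

Emit:
send_rows --series '[0.1,0.25,0.7,-0.4,0,0,0.45,0.1,0.25,1.4,-0.4,0,0,0.45,0.1,0.25,2.1,-0.4,0,0,0.45,0.1,0.25,2.7,-0.4,0,0,0.45,0.1,0.25,3,-0.4,0,0,0.45,0.1,0.25,3,-0.4,0,0,0.45,0.1,0.25,3,-0.4,0,0,0.2,0.1,0.25,3,-0.4,0,0,0.2,0.1,0.25,3,-0.4,0,0,0.2]' --newtons 20

```text
clock: 31.13
tcp_pos: [0.4704, 0.2526, 0.019]
orientation: [0.002, 0.769, 0.639, 0.001]
wrist_force: [-0.5, -0.8, -1.4]
finger_gap: 0.027
```

```bash
python3 - <<'E'
from h import *
s=get_state();print(s["clock"],s["tcp_pos"],s["finger_gap"],s["wrist_force"].round(1));rel(*V([.4765,.252,s["tcp_pos"][2]+.001],86))
E
```

```text
31.1333 [0.47040899 0.2525673  0.0189872 ] 0.027026394996583155 [-0.5 -0.8 -1.4]
shift cm [ 0.06  0.61 -0.1 ] rot deg [ 0.2  0.  -6.6]
```

Emit:
send_rows --series '[0,0,-0.1,0,0,0,0.2,0,0.2,-0.1,0,0,-2,0.2,0,0.4,-0.1,0,0,-4,0.2,0.1,0.6,-0.1,0,0,-6.6,0.2,0.1,0.6,-0.1,0,0,-6.6,0.2,0.1,0.6,0,0,0,-6.6,0.2,0.1,0.6,0,0,0,-6.6,0.2,0.1,0.6,0,0,0,-6.6,0.45,0.1,0.6,0,0,0,-6.6,0.45,0.1,0.6,0,0,0,-6.6,0.45]'

```text
clock: 31.97
tcp_pos: [0.4763, 0.2524, 0.0189]
orientation: [0.002, 0.731, 0.682, 0.001]
wrist_force: [-0.7, -1.5, -0.4]
finger_gap: 0.038
```

Emit:
send_rows --series '[0,0,-1,0,0,0,0.45,0,0,-3,0,0,0,0.45,0,0,-7,0,0,0,0.45,0,0,-11,0,0,0,0.45,0,0,-15,0,0,0,0.45,0,0,-18,0,0,0,0.45,0,0,-18,0,0,0,0.45]'

```text
clock: 32.55
tcp_pos: [0.4791, 0.2538, 0.207]
orientation: [0.004, 0.731, 0.682, 0.007]
wrist_force: [1.3, 0.5, 0.3]
finger_gap: 0.0387
```

```bash
python3 - <<'E'
from h import *
s=get_state();print(s["clock"],s["tcp_pos"],s["finger_gap"],s["wrist_force"].round(1))
ci=camera_info("wrist");w=read_camera("wrist");S=camera_info("scene");read_camera("scene")
for d in silhouettes("wrist","pestle"):
    ys,xs=np.nonzero(d["pixels"]);P=wun(ci,np.c_[xs,ys],.017);print(round(d["p"],2),d["box"],P.min(0).round(3),P.max(0).round(3))
    for y in(.165,.21,.255):
        k=abs(P[:,1]-y)<.004
        if k.sum()>3: print(y,P[k,0].mean().round(4))
d=min(silhouettes("scene","scraper"),key=lambda d:np.hypot(d["box"][0]-249,d["box"][1]-226));print("scraper fit",fit([(S,d["pixels"].astype(np.float32))],SCRAPER,[SC[0],SC[1],SCY],.005),d["box"])
for d in silhouettes("scene","shard_a"): print("shard",round(d["p"],2),d["box"])
for d in silhouettes("scene","pestle"): print("pestle scene",round(d["p"],2),d["box"],"first [292.6,246.6,29.7,29.3]")
E
```

```text
32.55 [0.47913408 0.25384017 0.20701409] 0.03872397194240705 [1.3 0.5 0.3]
0.89 [238.9, 160.6, 23.8, 95.6] [0.459 0.141 0.017] [0.491 0.265 0.017]
0.165 0.4686
0.21 0.473
0.255 0.4771
scraper fit (array([0.56782595, 0.18180808, 0.11032921]), np.float64(0.9537043571472168)) [244.9, 225.8, 54.3, 68.9]
shard 0.52 [176.3, 157.6, 14.2, 14.8]
shard 0.5 [200.5, 176.1, 17.7, 13.1]
shard 0.3 [186.6, 246.8, 50.6, 68.1]
pestle scene 0.76 [292.3, 243.9, 31.9, 29.2] first [292.6,246.6,29.7,29.3]
pestle scene 0.2 [70.2, 82.8, 115.3, 176.4] first [292.6,246.6,29.7,29.3]
```

The pestle is back within about 2 mm of its first pose, the scraper is standing, and the arm is clear. Handing in.

```bash
python3 -c "
from workcell import *
print(hand_in())"
```

```text
the job is handed in; nothing more can be done
None
```

The job is done and handed in at about 33 s of the 64 s allowed. The hand-in gave no verdict.

**What I did:** I took the white scraper from the caddy. In two light strokes, set down behind the pieces at 6–8 N, I wiped all three shards over the front edge into the tray. Then I stood the scraper back in the caddy and let go.

**Last checks:**
- **Scraper:** it stands upright within about 2 mm of its first place.
- **Plate and shards:** the last picture showed the plate clear and all three shards inside the tray. Two of them lean against the tray's back wall rather than lying flat. The final detector run found only two of the three, with low confidence.
- **Forces:** the highest wrist force I read was about 21 N, at the plate's front edge. I noticed no bump against the shelf.

**Mistake:** I sent my first lift with a wrong sign, and the scraper pushed the pestle about 20 mm towards the caddy's front wall. I moved it back with gentle pushes and a light 20 N grip. It ended within about 2 mm of where it started across its length. Along its length it may be a few millimetres off (about 7 mm in the last picture), but I did not check that closely.

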